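# Pack a bench chest in two layers, then unlock the lid stay and shut the lid gently

### The arm

A 6-joint arm with a two-finger parallel gripper is mounted at the origin on a cart in front of the work surface, level with it; the furniture and walls round the work are solid. World frame = base frame: x ahead of the robot, y to its left, z up, the work surface at z = 0. Lengths are in m, angles in degrees, forces in N, time in s.
With the tool pointing down it reaches from about 0.35 to 0.775 m from the base axis. Payload 5.5 kg.
Tool frame: the origin (TCP) lies midway between the tips of the shut fingers; the grasp point (between the pads) lies 19 mm behind it; z points along the fingers, y is the line along which they close (so a half turn about z gives the same grasp; the last joint's range is limited). The gripper opens to 85 mm and grips with 20 to 120 N. Pads are 22 mm wide; open, the fingers measure 114 mm over their backs; the gripper's body (76 mm by 85 mm) begins 54 mm behind the grasp point. The pads swing forward as they close: fully open they stand 13 mm farther back than shut.
Start: joints at [64.022, 17.945, 2.641, 74.691, 0, 82.002], TCP at [0.178, 0.547, 0.231] pointing down, gripper open.
Joint ranges: [-158.12, 158.12], [-49.38, 96.58], [-58.88, 72.47], [-126.05, 133.96], [-84.25, 85.87], [-180, 180]. Speed limits (degrees/s): [147.25, 147.25, 180, 180, 180, 180].

### API

Orientations are given as a 3x3 rotation matrix whose columns are the frame's x, y, z axes.
In Python, from workcell import manip, vision gives the robot as it stands. The module is installed in compiled form; this text tells all that it offers.
- The arm moves only by the tool move_arm, never from a script. Its argument "moves" is a list of rows, each a list of 6 numbers: the shift along the tool's x, y, z as a fraction of full scale, then the turn, a rotation vector about the tool's x, y, z as a fraction of full scale. In form: [[dx, dy, dz, wx, wy, wz], ...]. A call has 1 to 8 rows; each row is the pose to reach, as a shift and turn from the pose commanded when the call began, along the tool's axes at that moment; what a row does not reach only later rows make up. Full scale, the value 1, is 750 mm for a shift and 0.5 rad for a turn. A row lasts 1/10 s, in which the tool goes at most 50 mm and 8.59 degrees, less where a joint would pass 70% of its speed; a pose out of reach is approached as far as the arm can. A call with a number of a shift or a turn outside -1 to 1 is refused whole. A call with a gripper value outside its range is refused whole. "hand" is the opening, from 0 (shut) to 1 (fully open), set as the call begins (left out, the last holds). The fingers move at their own pace and stop on an object; the grip force is fixed at half the most. Time passes only in rows, so rows that repeat a pose let the fingers close. It gives the time, the measured TCP pose, the force, the opening and the grip force at its end, in the units of the state.
- manip.get_obs(): the state, without advancing time (a new reading comes with each control period).
- vision.capture(name): name is "scene" or "top"; returns a dict with "frame" (420x560x3 uint8, blue, green, red), "fov_y" (degrees; the focal length in pixels is half the picture's height over the tangent of half this angle, whatever the lens; pixels are square), "cx", "cy" (the principal point, pixels), "k1" (the pictures are not rectified: a ray, as slopes to the right and down, at radius r is drawn at 1 + k1 r^2 times it, then the intrinsics apply), "rvec" (rotation vector, rad) and "tvec" (3), from world to camera coordinates, as OpenCV has them. Camera axes: x right, y down, z forward; pixel columns grow to the right and rows downward; lengths in m; the calibration is good to about 2 mm. A picture is of the moment at which its call begins. There is no depth.
- manip.finish_job(): hands the job in; it is judged then, once.
The state is a dict: "t": time; "joint_pos": joint angles; "qd": joint speeds; "joint_efforts": joint torques, N m; "eef_pos": TCP position; "eef_rot": TCP orientation; "contact_force": force on the tool from outside, world axes, zero at the start; "ft_torque": the same for the moment, N m; "opening": finger opening in m; "grip_force": force on a finger pad.
Only numpy, scipy, OpenCV 4.12 (cv2) and the standard library are available. Lean on these libraries where they do the work, as an engineer would, in place of code of your own. Each camera call takes 0.05 s, during which the arm holds its last target. There are 200 camera calls.

### The job

Pack the chest: lay every ground flat bar side by side flat on its floor, spread so that they carry a level layer, then lay the wooden separator sheet level over them with its rib up, then lay every dressing stick down on the sheet. When all is packed, push the knuckle of the locked lid stay down to break it while the lid still stands open, then lower the lid all the way shut, gently, without letting it drop, and leave the other things on the bench where they are.

Things in the scene. Friction and masses are not known exactly. Their poses are not given: they have to be found in the camera images.
- box: Grey steel bench chest without moving parts of its own, fixed to the bench; outside 152 mm deep (x) by 202 mm wide (y), rim 61 mm above the bench; walls and floor 6 mm, so inside 140 (x) by 190 (y) by 55 mm deep. Origin: centre of its underside on the bench; x points to the hinge side (away from the robot), y to its left, z up. The hinge line runs along y at x = +80 mm, z = 66 mm. The folding stay is on its left outside (y = +107 mm).
- lid (a joint): Angle of the chest's lid about the hinge line: 0 shut, at start 1.75 rad (leaning back a little past upright, held by the locked stay). The lid is a 156 x 206 x 6 mm plate, 0.45 kg. With the stay broken its stiff hinge still holds it near upright (above about 1.3 rad); further forward it falls shut hard unless it is held; weight at the lug about 2 N.
- lid_lug (a point): Centre of the black round lug at the middle of the lid's free edge: a disc 20 mm thick along the box's y axis and 20 mm in diameter, 184 mm from the hinge line (1 mm above the plate's mid plane), 26 mm clear beyond the plate. Pinched across its 20 mm thickness it can turn between the fingers while the lid swings. About 245 mm above the bench when open; 67 mm above it and 28 mm in front of the front wall when shut.
- stay_knuckle (a joint): Knuckle of the folding stay (two 61 mm steel links between box side and lid). 2.91 = straight, just over centre and locked against its stop (lid cannot move); 2.81 = dead straight; smaller = broken and folding; about 0 = folded up, lid shut. Stays where it is left (friction, about 3 N at the pin to break it). At 2.3 the stay is well broken and the lid still stands past upright (about 1.65 rad).
- knuckle_pin (a point): Point on the axis of the round steel pin (14 mm diameter, along the box's y) that sticks 50 mm out to the left from the stay's knuckle; the point is 142 mm left of the box's middle. Locked: 31 mm in front of the hinge line, 93 mm above the bench. Pushed down it moves about equally down and away from the robot (box +x): 12 mm down and away breaks the stay, 25 mm would tip the lid forward.
- sheet: Wooden separator sheet 128 (x) by 178 (y) by 5 mm with a wooden rib on top in its middle as a grip: rib 80 mm long (x), 16 mm thick (y), 30 mm high above the sheet. About 0.18 kg. Origin: centre of the underside, z up. It fits in the box with 6 mm to spare on each side; on the bars its underside is 16 mm above the bench. Sticks lie on it on either side of the rib (81 mm wide each).
- flat_1: Ground steel flat bar, 110 mm long (its y axis), 30 mm wide (x), 10 mm thick, 0.26 kg, lying flat on the bench. Origin: centre of the underside. Two or three such bars are there.
- flat_2: Ground steel flat bar, 110 mm long (its y axis), 30 mm wide (x), 10 mm thick, 0.26 kg, lying flat on the bench. Origin: centre of the underside. Two or three such bars are there.
- flat_3: Ground steel flat bar, 110 mm long (its y axis), 30 mm wide (x), 10 mm thick, 0.26 kg, lying flat on the bench. Origin: centre of the underside. Two or three such bars are there.
- stick_1: Rough grey dressing stick, a square bar 120 mm long (its y axis), 25 mm wide and 25 mm high, 0.18 kg, lying on the bench. Origin: centre of the underside. One or two are there.
- stick_2: Rough grey dressing stick, a square bar 120 mm long (its y axis), 25 mm wide and 25 mm high, 0.18 kg, lying on the bench. Origin: centre of the underside. One or two are there.
- clamp_jaw_tip (a point): Fixed obstacle: tip of the jaws of the welding earth clamp on the left part of the bench, 0.20 m above it. The clamp slants from here to the left and towards the robot, to about 0.23 m left of and 0.15 m nearer than this point; nowhere higher than 0.22 m. Things are carried over it at 0.25 m or more.
- grinder_table_corner (a point): Fixed obstacle: near left corner of the black table of the belt grinder on the right, 0.32 m above the bench. The table reaches 0.12 m back and 0.14 m to the right of it; behind it, from 0.13 m behind this point and 15 mm to its right, stands the tall belt housing. Keep hand and wrist to the left of it.
- paint_tin: Small paint tin, 78 mm in diameter, 77 mm high; origin at the centre of its underside. Bystander, leave alone.
- tape_measure: Tape measure, 36 x 73 x 62 mm; origin at the centre of its underside. Bystander, leave alone.
- tube: Short upright steel tube offcut, 34 mm in diameter, 75 mm high; origin at the centre of its underside. Bystander, leave alone.

How it is judged:
By the outcome, as a careful person would: the job done as asked, in the order asked, and still so for the second after the job is handed in, with the robot touching nothing.
Of flat_1, flat_2, flat_3 only 2 to 3 are there at a start; the rules pass over those that are not, and their reading is None.
Of stick_1, stick_2 only 1 to 2 are there at a start; the rules pass over those that are not, and their reading is None.
At some moment in a run one of flat_1, flat_2, flat_3, stick_1, stick_2 may be knocked a few centimetres aside while the robot is not near it.
It also fails if it takes over 210 s, if anything falls off the work surface, if the arm or the gripper's body presses on something with over 40 N, if the wrist force passes 120 N, or if a joint passes its speed limit or range.

## Working session

There is one attempt and no reset: what is moved stays moved. The work goes in short steps, Python scripts to look and compute and a tool call to move; the robot and the scene stay as the last step left them, time stands still between calls to the robot, and variables do not carry over. Pictures are saved under pics/ and viewed, at most 14 in all, crops included, and the job is handed in when it is done.

Besides the shell and the picture viewer there is one more tool, called after "Emit:" by a JSON object that holds its "api" and its "payload". move_arm: Moves the arm, as the interface text tells. Shift numbers are shares of 750 mm and turn numbers shares of 0.5 rad, none past 1 either way. Its arguments: {"type":"object","properties":{"moves":{"type":"array"},"hand":{"type":"number"}},"required":["moves"]}

```bash
mkdir -p pics; cat > h.py <<'E'
import numpy as np, cv2
from workcell import manip, vision
def cap(n,save=None):
    c=vision.capture(n)
    if save: cv2.imwrite('pics/'+save+'.png',c['frame'])
    return c
def K(c):
    f=c['frame'].shape[0]/2/np.tan(np.radians(c['fov_y'])/2)
    return np.array([[f,0,c['cx']],[0,f,c['cy']],[0,0,1.]])
def rays(c,p):
    d=np.array([c['k1'],0,0,0,0.])
    u=cv2.undistortPoints(np.float64(p).reshape(-1,1,2),K(c),d).reshape(-1,2)
    R=cv2.Rodrigues(np.float64(c['rvec']))[0]
    o=-R.T@np.float64(c['tvec']).ravel()
    return o,np.c_[u,np.ones(len(u))]@R
def onz(c,p,z):
    o,d=rays(c,p); return o+d*((z-o[2])/d[:,2])[:,None]
def proj(c,P):
    return cv2.projectPoints(np.float64(P).reshape(-1,1,3),np.float64(c['rvec']),np.float64(c['tvec']),K(c),np.array([c['k1'],0,0,0,0.]))[0].reshape(-1,2)
def tri(c1,p1,c2,p2):
    o1,d1=rays(c1,[p1]);o2,d2=rays(c2,[p2]);a=np.c_[d1[0],-d2[0]]
    s=np.linalg.lstsq(a,o2-o1,rcond=None)[0]
    A=o1+s[0]*d1[0];B=o2+s[1]*d2[0]; return (A+B)/2,np.linalg.norm(A-B)
def plan(wps):
    """wps: list of (xyz, rotvec-free R or None); prints fractions relative to current measured pose"""
    s=manip.get_obs();p=np.array(s['eef_pos']);R=np.array(s['eef_rot'])
    for w in wps:
        d=R.T@(np.array(w[0])-p)/0.75
        r=np.zeros(3)
        if len(w)>1 and w[1] is not None: r=cv2.Rodrigues(R.T@w[1])[0].ravel()/0.5
        print(np.round(d,4),np.round(r,3))
def Rz(deg):
    # tool down, tool y (closing line) at world angle deg
    a=np.radians(deg); y=np.array([np.cos(a),np.sin(a),0]); z=np.array([0,0,-1.]); return np.c_[np.cross(y,z),y,z]
E
python3 - <<'E'
from h import *
s=manip.get_obs()
for k,v in s.items(): print(k,np.round(v,3).tolist())
for n in('scene','top'):
    c=cap(n,n+'0'); o,d=rays(c,[[280,210]]); print(n,o,d,c['fov_y'],c['k1'])
E
```

```text
t 0.0
joint_pos [64.024, 17.992, 2.577, 74.691, 0.0, 82.003]
qd [0.116, 0.002, -0.029, 0.027, -0.086, -0.11]
joint_efforts [0.001, -48.063, 29.853, 0.019, -0.0, -0.0]
eef_pos [0.177, 0.546, 0.23]
eef_rot [[-0.951, 0.309, -0.001], [0.309, 0.951, -0.002], [0.0, -0.002, -1.0]]
contact_force [-0.197, 0.057, 0.378]
ft_torque [0.027, 0.075, 0.003]
grip_force 0.0
opening 0.086
scene [ 0.06067307 -0.40727752  0.91078735] [[ 0.55541469  0.46746356 -0.68789697]] 52.20210984066431 -0.019685247436014217
top [0.45928138 0.02436688 1.49412616] [[ 0.10132232  0.01574915 -0.9948349 ]] 49.56208925149518 -0.09276558960998758
```

View pics/scene0.png

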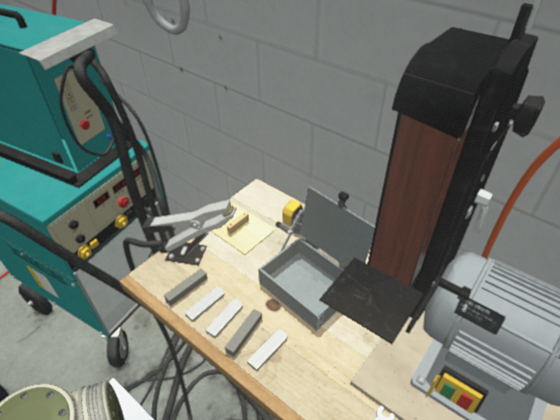

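View pics/top0.png

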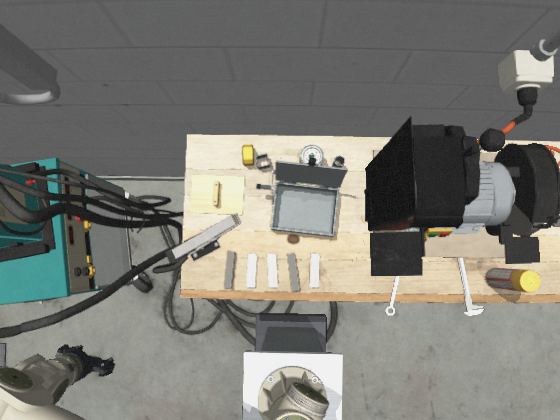

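Top view: flats near (252,270), (272,270), (314,270); sticks near (231,270), (293,272). The sheet is at (217,194) with its rib along x, and the open chest is at about (304,210). Next I measure them with contours.

```bash
python3 - <<'E'
from h import *
c=cap('top');f=c['frame'];x0,y0=170,130
cr=cv2.resize(f[130:310,170:370],None,fx=4,fy=3.3*4/3.3,interpolation=cv2.INTER_CUBIC)
cv2.imwrite('pics/topcrop.png',cr[:600] if 0 else cv2.resize(f[135:305,180:370],None,fx=4,fy=3.5,interpolation=cv2.INTER_CUBIC))
big=cv2.resize(f,None,fx=4,fy=4,interpolation=cv2.INTER_CUBIC)
hsv=cv2.cvtColor(big,cv2.COLOR_BGR2HSV)
low=((hsv[...,1]<45)).astype(np.uint8)*255
m=np.zeros_like(low);m[245*4:297*4,218*4:330*4]=low[245*4:297*4,218*4:330*4]
m=cv2.morphologyEx(m,cv2.MORPH_OPEN,np.ones((9,9)))
for k in cv2.findContours(m,0,2)[0]:
    if cv2.contourArea(k)<1500: continue
    r=cv2.minAreaRect(k);b=(cv2.boxPoints(r)+.5)/4-.5
    v=hsv[int(r[0][1]),int(r[0][0])]
    h=.010 if v[2]>170 else .025
    P=onz(c,b,h)[:,:2]; e=[P[1]-P[0],P[2]-P[1]]; L=[np.linalg.norm(q) for q in e]; q=e[int(np.argmax(L))]
    print(np.round(P.mean(0),4),np.round(L,3),'ang',round(np.degrees(np.arctan2(q[1],q[0]))%180,1),v)
# sheet: yellow pale
print(hsv[194*4,202*4],hsv[194*4,217*4],hsv[230*4,200*4], hsv[210*4,305*4])
E
```

```text
[0.4101 0.0028] [0.028 0.121] ang 8.6 [ 21  16 156]
[ 0.4172 -0.0668] [0.113 0.035] ang 178.5 [ 23   4 237]
[0.4146 0.0702] [0.035 0.113] ang 4.8 [ 30   3 237]
[0.4133 0.1382] [0.113 0.036] ang 178.2 [ 20   3 237]
[0.413  0.2076] [0.12  0.028] ang 175.5 [ 21  23 157]
[ 29  44 241] [ 22  76 234] [ 20  52 222] [ 97  13 183]
```

View pics/topcrop.png

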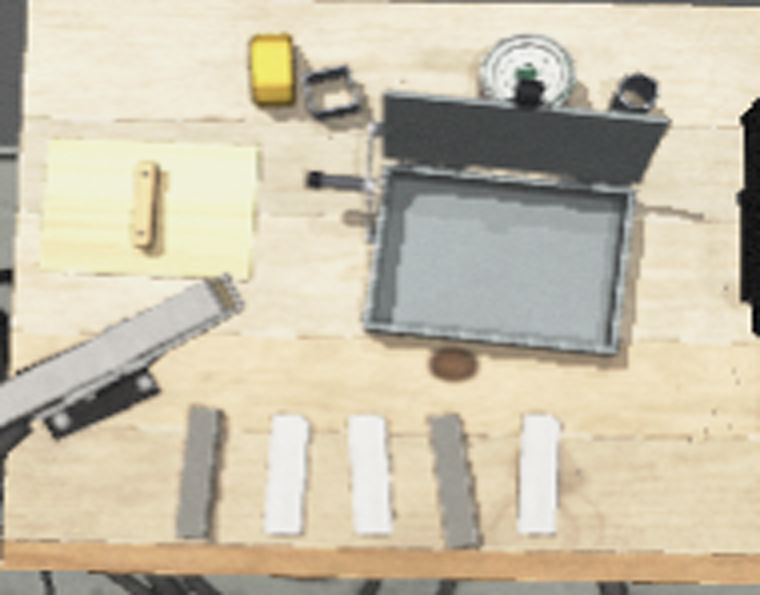

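The crop shows the chest's rim corners at about (366,330), (614,353), (388,170) and (634,190). Sheet corners are at (47,140), (258,147), (250,278) and (40,272), the knuckle pin tip at (312,180), and the clamp tip at (235,285).

```bash
python3 - <<'E'
from h import *
c=cap('top')
q=lambda L:[[180+u/4,135+v/3.5] for u,v in L]
P=onz(c,q([(366,330),(614,353),(634,190),(388,170)]),.061);print('rim',np.round(P,3).tolist(),P.mean(0))
for i in range(4): d=P[(i+1)%4]-P[i];print(np.linalg.norm(d),np.degrees(np.arctan2(d[1],d[0])))
P=onz(c,q([(47,140),(258,147),(250,278),(40,272)]),.005);print('sheet',P.mean(0))
for i in range(4): d=P[(i+1)%4]-P[i];print(np.linalg.norm(d),np.degrees(np.arctan2(d[1],d[0])))
print('rib',onz(c,q([(148,160),(145,250)]),.035))
print('pin',onz(c,q([(310,180),(372,184)]),.093))
print('lug',onz(c,q([(530,90)]),.245),'clamp',onz(c,q([(235,282)]),.2),'table',onz(c,[[371,274],[371,233],[366,190]],.32), 'tin', onz(c,q([(527,72)]),.077))
# sub-pixel box: floor/rim by mask of scene? print scene projections
s=cap('scene','sc1')
cv2.imwrite('pics/sccrop.png',cv2.resize(s['frame'][170:330,200:400],None,fx=4,fy=3.75,interpolation=cv2.INTER_CUBIC))
E
```

```text
rim [[0.544, 0.073, 0.061], [0.526, -0.123, 0.061], [0.675, -0.138, 0.061], [0.69, 0.058, 0.061]] [ 0.60858171 -0.03239802  0.061     ]
0.19618839886299677 -95.07005202422904
0.14899996719953576 -5.835365817664144
0.19657237489186483 85.55624250822775
0.14684691826217625 174.2986588268226
sheet [0.65847123 0.25761866 0.005     ]
0.1773437055606559 -91.40157723321305
0.12510890904666228 178.53971962445974
0.17474945715232798 89.1373544135713
0.12677667348166388 -0.28349206474247746
rib [[0.70046071 0.25481356 0.035     ]
 [0.61601994 0.25433614 0.035     ]]
pin [[0.67468099 0.11805939 0.093     ]
 [0.67183218 0.06962767 0.093     ]]
lug [[ 0.72643889 -0.0441849   0.245     ]] clamp [[0.57305656 0.16265623 0.2       ]] table [[ 0.41813647 -0.19289033  0.32      ]
 [ 0.52311273 -0.19293833  0.32      ]
 [ 0.6349792  -0.18031349  0.32      ]] tin [[ 0.77898455 -0.05088168  0.077     ]]
```

View pics/sccrop.png

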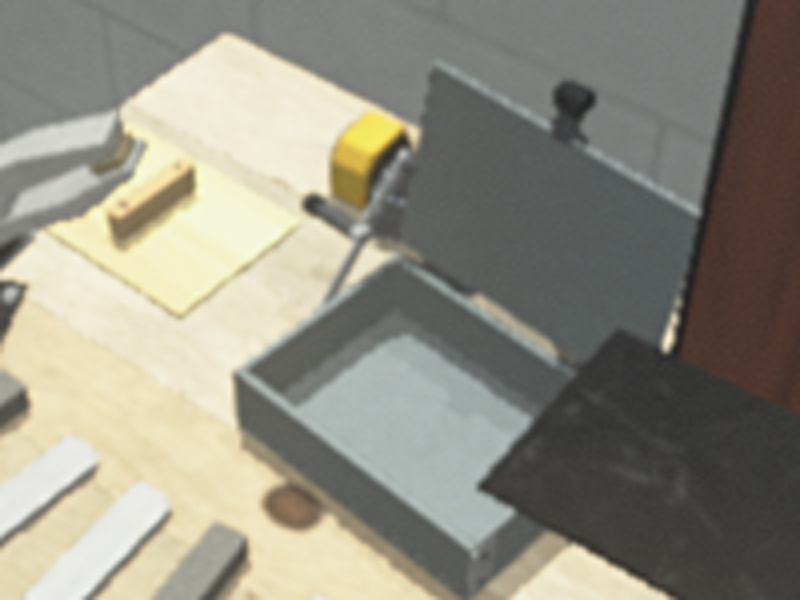

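```bash
cat >> h.py <<'E'
BC=np.array([.610,-.0325]);BA=-5.3
def box(x,y,z):
    a=np.radians(BA);R=np.array([[np.cos(a),-np.sin(a)],[np.sin(a),np.cos(a)]])
    return [*(BC+R@[x/1000,y/1000]),z]
E
python3 - <<'E'
from h import *
plan([((.178,.547,.31),),((.413,.138,.31),Rz(88.2)),((.413,.138,.12),Rz(88.2))])
E
```

```text
[-0.0006  0.0005 -0.1055] [0. 0. 0.]
[-0.467  -0.4215 -0.1052] [-0.002 -0.    -0.565]
[-0.467  -0.4213  0.1481] [-0.002 -0.    -0.565]
```

Emit:
{"api": "move_arm", "payload": {"moves": [[0, 0, -0.1, 0, 0, 0], [-0.467, -0.4215, -0.105, 0, 0, -0.565], [-0.467, -0.4215, -0.105, 0, 0, -0.565], [-0.467, -0.4215, -0.105, 0, 0, -0.565], [-0.467, -0.4215, -0.105, 0, 0, -0.565], [-0.467, -0.4215, -0.105, 0, 0, -0.565], [-0.467, -0.4215, -0.105, 0, 0, -0.565], [-0.467, -0.4215, -0.105, 0, 0, -0.565]], "hand": 0.7}}

```text
t: 1.05
eef_pos: [0.3515, 0.2441, 0.3028]
eef_rot: [[-1.0, 0.031, 0.001], [0.031, 1.0, 0.0], [-0.001, 0.0, -1.0]]
contact_force: [0.2, -0.0, 0.6]
opening: 0.0601
grip_force: 0.0
```

Emit:
{"api": "move_arm", "payload": {"moves": [[-0.0864, -0.1388, 0.05, 0, 0, 0], [-0.0864, -0.1388, 0.1, 0, 0, 0], [-0.0864, -0.1388, 0.16, 0, 0, 0], [-0.0864, -0.1388, 0.25, 0, 0, 0], [-0.0864, -0.1388, 0.324, 0, 0, 0], [-0.0864, -0.1388, 0.324, 0, 0, 0], [-0.0864, -0.1388, 0.324, 0, 0, 0], [-0.0864, -0.1388, 0.324, 0, 0, 0]]}}

```text
t: 1.85
eef_pos: [0.4116, 0.1397, 0.0594]
eef_rot: [[-1.0, 0.031, -0.003], [0.031, 1.0, -0.0], [0.003, -0.0, -1.0]]
contact_force: [1.3, -0.6, 0.7]
opening: 0.0596
grip_force: 0.0
```

```bash
cat > look.py <<'E'
from h import *
c=cap('top');big=cv2.resize(c['frame'],None,fx=4,fy=4,interpolation=cv2.INTER_CUBIC)
hsv=cv2.cvtColor(big,cv2.COLOR_BGR2HSV)
low=((hsv[...,1]<45)).astype(np.uint8)*255
m=np.zeros_like(low);m[240*4:297*4,215*4:340*4]=low[240*4:297*4,215*4:340*4]
m=cv2.morphologyEx(m,cv2.MORPH_OPEN,np.ones((9,9)))
for k in cv2.findContours(m,0,2)[0]:
    if cv2.contourArea(k)<1500: continue
    r=cv2.minAreaRect(k);b=(cv2.boxPoints(r)+.5)/4-.5;v=hsv[int(r[0][1]),int(r[0][0])]
    P=onz(c,b,.01 if v[2]>190 else .025)[:,:2]; e=[P[1]-P[0],P[2]-P[1]]; L=[np.linalg.norm(q) for q in e]; q=e[int(np.argmax(L))]
    print(np.round(P.mean(0),4),np.round(L,3),'ang',round((np.degrees(np.arctan2(q[1],q[0]))+90)%180-90,1),v)
s=manip.get_obs();print(s['eef_pos'],s['opening'],s['grip_force'],s['t'])
E
python3 - <<'E'
from h import *
s=cap('scene');f=s['frame']
cv2.imwrite('pics/sa.png',cv2.resize(f[250:380,140:330],None,fx=4,fy=4,interpolation=cv2.INTER_CUBIC))
plan([((.413,.138,.004),Rz(88.2))])
print(proj(s,[[.413,.138,.01]]))
E
```

```text
[ 0.0006 -0.0028  0.076 ] [0.001 0.002 0.001]
[[205.49201735 301.77996587]]
```

View pics/sa.png

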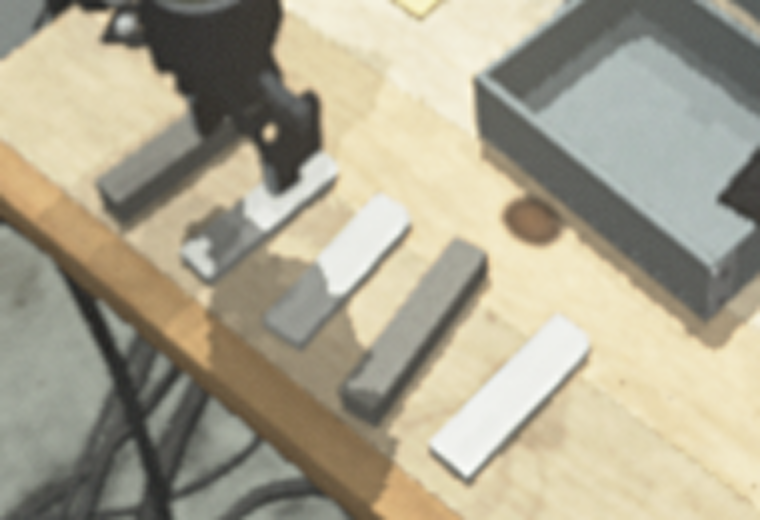

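The gripper stands over the left flat bar (crop (260,215)), fingers straddling it. Descending to grip.

Emit:
{"api": "move_arm", "payload": {"moves": [[0, -0.002, 0.04, 0, 0, 0], [0, -0.002, 0.074, 0, 0, 0], [0, -0.002, 0.074, 0, 0, 0], [0, -0.002, 0.074, 0, 0, 0]]}}

```text
t: 2.3
eef_pos: [0.4142, 0.1388, 0.0061]
eef_rot: [[-1.0, 0.031, 0.003], [0.031, 1.0, 0.001], [-0.003, 0.001, -1.0]]
contact_force: [-0.9, -0.1, 0.5]
opening: 0.0598
grip_force: 0.0
```

Emit:
{"api": "move_arm", "payload": {"moves": [[0, 0, 0, 0, 0, 0], [0, 0, 0, 0, 0, 0], [0, 0, 0, 0, 0, 0], [0, 0, 0, 0, 0, 0], [0, 0, 0, 0, 0, 0], [0, 0, 0, 0, 0, 0]], "hand": 0}}

```text
t: 2.9
eef_pos: [0.4142, 0.1388, 0.006]
eef_rot: [[-1.0, 0.031, 0.004], [0.031, 1.0, 0.001], [-0.004, 0.001, -1.0]]
contact_force: [-1.8, -0.1, 11.2]
opening: 0.0274
grip_force: 58.3
```

```bash
python3 - <<'E'
from h import *
b=box(0,52,.12);print(b)
plan([((.413,.138,.12),),(box(0,52,.12),Rz(84.7)),(box(0,52,.03),Rz(84.7)),(box(0,52,.012),Rz(84.7))])
E
```

```text
[np.float64(0.6148032705472212), np.float64(0.019277684305598265), 0.12]
[ 0.001  -0.0009 -0.1519] [0. 0. 0.]
[-0.2729 -0.1507 -0.1511] [0.002 0.007 0.123]
[-0.2725 -0.1509 -0.0311] [0.002 0.007 0.123]
[-0.2724 -0.1509 -0.0071] [0.002 0.007 0.123]
```

Emit:
{"api": "move_arm", "payload": {"moves": [[0, 0, -0.06, 0, 0, 0], [0, 0, -0.12, 0, 0, 0], [-0.06, -0.035, -0.151, 0, 0, 0.03], [-0.12, -0.07, -0.151, 0, 0, 0.06], [-0.18, -0.1, -0.151, 0, 0, 0.09], [-0.24, -0.13, -0.151, 0, 0, 0.123], [-0.2725, -0.151, -0.151, 0, 0.005, 0.123], [-0.2725, -0.151, -0.151, 0, 0.005, 0.123]]}}

```text
t: 3.7
eef_pos: [0.6177, 0.0154, 0.117]
eef_rot: [[-0.995, 0.096, 0.001], [0.096, 0.995, -0.001], [-0.001, -0.001, -1.0]]
contact_force: [-1.4, 1.0, -2.9]
opening: 0.0272
grip_force: 60.6
```

```bash
python3 - <<'E'
from h import *
s=cap('scene','pl1');s2=cap('top');f=s['frame']
a=cv2.resize(f[190:340,230:400],(680,600),interpolation=cv2.INTER_CUBIC)
cv2.imwrite('pics/pl1.png',a)
plan([(box(0,52,.05),Rz(84.7)),(box(0,52,.0145),Rz(84.7))])
print(manip.get_obs()['opening'])
E
```

```text
[-0.0024  0.0017  0.0889] [ 0.    -0.008 -0.003]
[-0.0026  0.0017  0.1363] [ 0.    -0.008 -0.003]
0.027499298222537407
```

View pics/pl1.png

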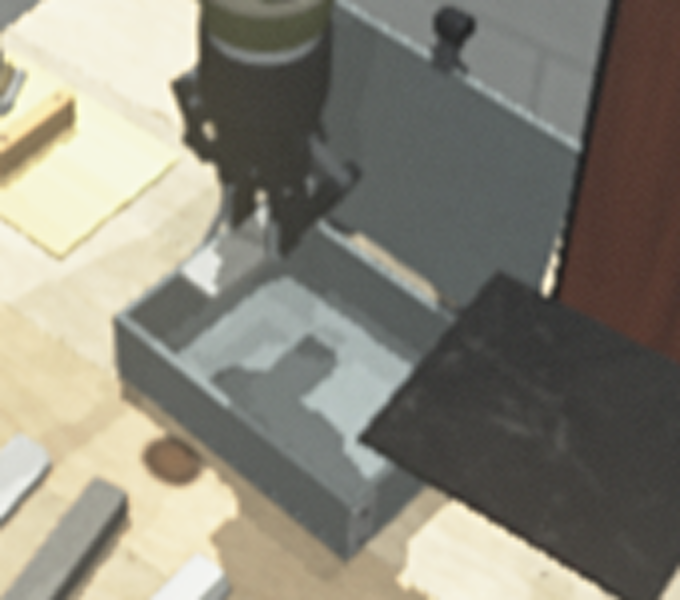

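The bar hangs above the chest's left side at (235,260); clear of the walls. Lowering.

Emit:
{"api": "move_arm", "payload": {"moves": [[-0.0025, 0.0017, 0.04, 0, 0, 0], [-0.0025, 0.0017, 0.085, 0, 0, 0], [-0.0025, 0.0017, 0.115, 0, 0, 0], [-0.0025, 0.0017, 0.134, 0, 0, 0], [-0.0025, 0.0017, 0.136, 0, 0, 0], [-0.0025, 0.0017, 0.136, 0, 0, 0]]}}

```text
t: 4.4
eef_pos: [0.6148, 0.0203, 0.0159]
eef_rot: [[-0.996, 0.092, -0.002], [0.092, 0.996, 0.0], [0.002, 0.0, -1.0]]
contact_force: [0.9, 0.5, -1.8]
opening: 0.0268
grip_force: 60.6
```

Emit:
{"api": "move_arm", "payload": {"moves": [[0, 0, 0.003, 0, 0, 0], [0, 0, 0.005, 0, 0, 0], [0, 0, 0.005, 0, 0, 0]]}}

```text
t: 4.7
eef_pos: [0.6155, 0.0198, 0.0122]
eef_rot: [[-0.996, 0.093, -0.001], [0.093, 0.996, 0.0], [0.001, 0.0, -1.0]]
contact_force: [-0.3, -0.4, -1.5]
opening: 0.0268
grip_force: 60.7
```

Emit:
{"api": "move_arm", "payload": {"moves": [[0, 0, 0, 0, 0, 0], [0, 0, 0, 0, 0, 0], [0, 0, 0, 0, 0, 0], [0, 0, -0.1, 0, 0, 0], [0, 0, -0.15, 0, 0, 0], [0, 0, -0.15, 0, 0, 0]], "hand": 0.46}}

```text
t: 5.3
eef_pos: [0.6192, 0.0193, 0.1312]
eef_rot: [[-0.996, 0.093, 0.009], [0.093, 0.996, -0.001], [-0.009, -0.0, -1.0]]
contact_force: [1.3, -0.1, -0.2]
opening: 0.0394
grip_force: 0.0
```

```bash
python3 look.py; python3 - <<'E'
from h import *
B=(.4146,.0702)
plan([((*B,.12),Rz(94.8)),((*B,.04),Rz(94.8))])
E
```

```text
[0.413  0.2076] [0.12  0.028] ang -3.7 [ 23  22 149]
[0.422  0.0397] [0.249 0.183] ang -89.0 [ 25  25 222]
[0.61926705 0.01934962 0.13113684] 0.03925611180281919 0.0 5.35
[0.2781 0.0422 0.0124] [-0.002  0.018 -0.353]
[0.2791 0.0422 0.119 ] [-0.002  0.018 -0.353]
```

Emit:
{"api": "move_arm", "payload": {"moves": [[0.06, 0.01, 0, 0, 0.018, -0.08], [0.12, 0.02, 0.0, 0, 0.018, -0.16], [0.18, 0.03, 0.01, 0, 0.018, -0.24], [0.24, 0.04, 0.012, 0, 0.018, -0.353], [0.278, 0.0422, 0.02, 0, 0.018, -0.353], [0.278, 0.0422, 0.05, 0, 0.018, -0.353], [0.278, 0.0422, 0.07, 0, 0.018, -0.353], [0.278, 0.0422, 0.07, 0, 0.018, -0.353]], "hand": 0.7}}

```text
t: 6.15
eef_pos: [0.4081, 0.0708, 0.07]
eef_rot: [[-0.996, -0.084, -0.015], [-0.084, 0.996, 0.0], [0.015, 0.002, -1.0]]
contact_force: [-0.5, 0.2, 1.0]
opening: 0.0599
grip_force: 0.0
```

```bash
python3 - <<'E'
from h import *
s=cap('scene');t=cap('top')
a=cv2.resize(s['frame'][215:385,160:330],(400,400),interpolation=cv2.INTER_CUBIC)
b=cv2.resize(t['frame'][160:310,200:350],(400,400),interpolation=cv2.INTER_CUBIC)
cv2.imwrite('pics/b.png',np.hstack([a,b]))
B=(.4146,.0702)
plan([((*B,.0085),Rz(94.8))])
E
```

```text
[-0.007  -0.0012  0.0843] [ 0.003 -0.025 -0.   ]
```

View pics/b.png

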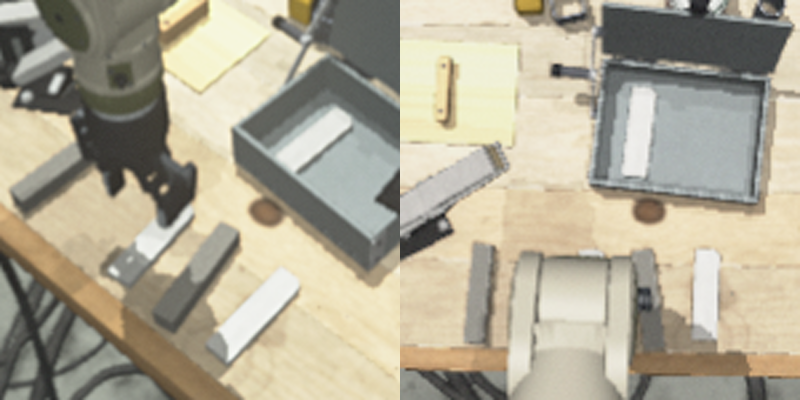

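Bar A lies flat in the chest at right-panel (640,130), and the gripper straddles bar B at left-panel (165,240). Gripping B.

Emit:
{"api": "move_arm", "payload": {"moves": [[-0.006, -0.001, 0.04, 0, -0.01, 0], [-0.006, -0.001, 0.075, 0, -0.01, 0], [-0.006, -0.001, 0.084, 0, -0.01, 0], [-0.006, -0.001, 0.084, 0, -0.01, 0]]}}

```text
t: 6.65
eef_pos: [0.4137, 0.0703, 0.0086]
eef_rot: [[-0.996, -0.083, -0.008], [-0.083, 0.997, 0.001], [0.008, 0.001, -1.0]]
contact_force: [0.8, 0.2, -0.5]
opening: 0.0601
grip_force: 0.0
```

Emit:
{"api": "move_arm", "payload": {"moves": [[0, 0, 0, 0, 0, 0], [0, 0, 0, 0, 0, 0], [0, 0, 0, 0, 0, 0], [0, 0, 0, 0, 0, 0], [0, 0, 0, 0, 0, 0], [0, 0, -0.05, 0, 0, 0], [0, 0, -0.1, 0, 0, 0], [0, 0, -0.14, 0, 0, 0]], "hand": 0}}

```text
t: 7.45
eef_pos: [0.415, 0.0703, 0.1159]
eef_rot: [[-0.996, -0.084, -0.006], [-0.084, 0.996, 0.001], [0.006, 0.001, -1.0]]
contact_force: [1.3, 0.8, -0.8]
opening: 0.0001
grip_force: 0.0
```

```bash
python3 - <<'E'
from h import *
plan([(box(0,0,.12),Rz(84.7)),(box(0,0,.05),Rz(84.7)),(box(0,0,.015),Rz(84.7))])
print(manip.get_obs()['opening'],manip.get_obs()['grip_force'])
E
```

```text
[-0.2476 -0.1583 -0.0071] [ 0.001 -0.011  0.352]
[-0.2481 -0.1584  0.0862] [ 0.001 -0.011  0.352]
[-0.2484 -0.1585  0.1329] [ 0.001 -0.011  0.352]
0.00013857398310124447 0.0
```

Emit:
{"api": "move_arm", "payload": {"moves": [[-0.06, 0, -0.02, 0, 0, 0], [-0.13, 0, -0.02, 0, 0, 0], [-0.19, 0, -0.02, 0, 0, 0], [-0.19, 0, -0.02, 0, 0, 0]], "hand": 0.6}}

```text
t: 7.85
eef_pos: [0.5629, 0.0821, 0.127]
eef_rot: [[-0.997, -0.083, -0.003], [-0.083, 0.997, 0.001], [0.003, 0.001, -1.0]]
contact_force: [0.0, 0.6, -0.2]
opening: 0.0511
grip_force: 0.0
```

```bash
python3 look.py; python3 - <<'E'
from h import *
s=cap('scene');t=cap('top')
a=cv2.resize(s['frame'][215:385,160:330],(400,400),interpolation=cv2.INTER_CUBIC)
b=cv2.resize(t['frame'][160:310,200:350],(400,400),interpolation=cv2.INTER_CUBIC)
cv2.imwrite('pics/b2.png',np.hstack([a,b]))
E
```

```text
[0.41  0.003] [0.027 0.121] ang 8.8 [ 23  20 156]
[ 0.4177 -0.0659] [0.111 0.033] ang -1.6 [ 21  10 174]
[0.4204 0.1249] [0.21  0.183] ang -88.9 [ 25  25 221]
[0.55920619 0.08216946 0.12688922] 0.05130170966123952 0.0 7.9
```

View pics/b2.png

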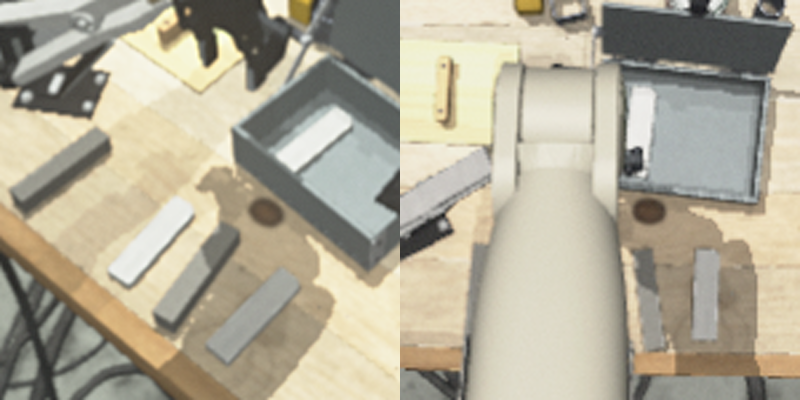

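Bar B still lies on the bench at left-panel (152,242); the grip closed above it. I measure it in this view and go lower.

```bash
python3 - <<'E'
from h import *
s=cap('scene');big=cv2.resize(s['frame'],None,fx=4,fy=4,interpolation=cv2.INTER_CUBIC)
hsv=cv2.cvtColor(big,cv2.COLOR_BGR2HSV)
m=((hsv[...,1]<25)&(hsv[...,2]>195)).astype(np.uint8)*255
z=np.zeros_like(m);z[295*4:340*4,203*4:245*4]=m[295*4:340*4,203*4:245*4]
z=cv2.morphologyEx(z,cv2.MORPH_OPEN,np.ones((5,5)))
for k in cv2.findContours(z,0,2)[0]:
    if cv2.contourArea(k)<800: continue
    P=onz(s,(k.reshape(-1,2)+.5)/4-.5,.01)[:,:2].astype(np.float32)*1000
    print(cv2.minAreaRect(P), cv2.contourArea(k))
B=(.4146,.0702)
plan([((*B,.12),Rz(94.8)),((*B,.03),Rz(94.8))])
E
```

```text
((414.1069030761719, 72.049560546875), (110.2511215209961, 31.3121337890625), 4.371750831604004) 7565.0
[ 0.1884 -0.0002  0.0118] [ 0.003 -0.017  0.   ]
[ 0.1874 -0.0004  0.1318] [ 0.003 -0.017  0.   ]
```

Emit:
{"api": "move_arm", "payload": {"moves": [[0.06, 0, 0.005, 0, 0, 0], [0.12, 0, 0.01, 0, -0.01, 0], [0.1884, 0.001, 0.03, 0, -0.015, 0], [0.1884, 0.001, 0.08, 0, -0.015, 0], [0.1884, 0.001, 0.12, 0, -0.015, 0], [0.1884, 0.001, 0.13, 0, -0.015, 0], [0.1884, 0.001, 0.13, 0, -0.015, 0]]}}

```text
t: 8.75
eef_pos: [0.4138, 0.0712, 0.0312]
eef_rot: [[-0.996, -0.084, -0.001], [-0.084, 0.996, 0.001], [0.001, 0.001, -1.0]]
contact_force: [0.6, 0.7, -0.5]
opening: 0.0511
grip_force: 0.0
```

```bash
python3 - <<'E'
from h import *
plan([((.414,.0715,.004),Rz(94.5))]);print(manip.get_obs()['eef_pos'])
E
```

```text
[-0.0004  0.0004  0.0363] [ 0.003 -0.002  0.01 ]
[0.41378499 0.07116697 0.03121989]
```

Emit:
{"api": "move_arm", "payload": {"moves": [[0, 0, 0.03, 0, 0, 0.005], [0, 0, 0.04, 0, 0, 0.005], [0, 0, 0.04, 0, 0, 0.005]]}}

```text
t: 9.05
eef_pos: [0.4153, 0.0712, 0.0016]
eef_rot: [[-0.997, -0.081, -0.0], [-0.081, 0.997, 0.001], [-0.0, 0.001, -1.0]]
contact_force: [-0.9, 0.5, 0.2]
opening: 0.0512
grip_force: 0.0
```

Emit:
{"api": "move_arm", "payload": {"moves": [[0, 0, 0, 0, 0, 0], [0, 0, 0, 0, 0, 0], [0, 0, 0, 0, 0, 0], [0, 0, 0, 0, 0, 0], [0, 0, 0, 0, 0, 0]], "hand": 0}}

```text
t: 9.55
eef_pos: [0.4164, 0.0713, 0.0027]
eef_rot: [[-0.997, -0.081, 0.003], [-0.081, 0.997, 0.002], [-0.003, 0.001, -1.0]]
contact_force: [-1.4, -0.0, 5.3]
opening: 0.028
grip_force: 59.2
```

Emit:
{"api": "move_arm", "payload": {"moves": [[0, 0, -0.05, 0, 0, 0], [0, 0, -0.11, 0, 0, 0], [0, 0, -0.15, 0, 0, 0], [0, 0, -0.15, 0, 0, 0]]}}

```text
t: 9.95
eef_pos: [0.4189, 0.071, 0.1186]
eef_rot: [[-0.997, -0.081, 0.01], [-0.081, 0.997, 0.001], [-0.01, 0.0, -1.0]]
contact_force: [1.3, -0.0, -2.5]
opening: 0.028
grip_force: 61.0
```

```bash
python3 - <<'E'
from h import *
plan([(box(0,0,.12),Rz(84.7)),(box(0,0,.05),Rz(84.7)),(box(0,0,.01),Rz(84.7))])
E
```

```text
[-0.2427 -0.1583  0.0005] [0.002 0.02  0.348]
[-0.2418 -0.1583  0.0939] [0.002 0.02  0.348]
[-0.2412 -0.1583  0.1472] [0.002 0.02  0.348]
```

Emit:
{"api": "move_arm", "payload": {"moves": [[-0.06, -0.04, 0, 0, 0.005, 0.08], [-0.12, -0.08, 0, 0, 0.01, 0.17], [-0.18, -0.12, 0, 0, 0.015, 0.26], [-0.24, -0.158, 0, 0, 0.02, 0.348], [-0.242, -0.1583, 0.02, 0, 0.02, 0.348], [-0.242, -0.1583, 0.06, 0, 0.02, 0.348], [-0.242, -0.1583, 0.094, 0, 0.02, 0.348], [-0.242, -0.1583, 0.094, 0, 0.02, 0.348]]}}

```text
t: 10.75
eef_pos: [0.6018, -0.0319, 0.0381]
eef_rot: [[-0.995, 0.093, -0.019], [0.093, 0.996, 0.003], [0.019, 0.001, -1.0]]
contact_force: [-1.4, 0.1, -3.0]
opening: 0.0279
grip_force: 60.9
```

```bash
python3 - <<'E'
from h import *
plan([(box(0,0,.009),Rz(84.7))])
E
```

```text
[-0.0118  0.0001  0.0385] [ 0.003 -0.039 -0.001]
```

Emit:
{"api": "move_arm", "payload": {"moves": [[-0.006, 0, 0.0, 0, -0.02, 0], [-0.01, 0, 0.015, 0, -0.03, 0], [-0.01, 0, 0.028, 0, -0.03, 0], [-0.01, 0, 0.036, 0, -0.03, 0], [-0.01, 0, 0.036, 0, -0.03, 0]]}}

```text
t: 11.25
eef_pos: [0.6123, -0.0329, 0.0155]
eef_rot: [[-0.996, 0.093, 0.004], [0.093, 0.996, 0.0], [-0.004, 0.001, -1.0]]
contact_force: [-0.5, 0.9, -2.6]
opening: 0.0276
grip_force: 61.0
```

Emit:
{"api": "move_arm", "payload": {"moves": [[0, 0, 0.003, 0, 0, 0], [0, 0, 0.005, 0, 0, 0], [0, 0, 0.005, 0, 0, 0]]}}

```text
t: 11.55
eef_pos: [0.6134, -0.0332, 0.0127]
eef_rot: [[-0.996, 0.093, 0.006], [0.093, 0.996, -0.0], [-0.006, 0.0, -1.0]]
contact_force: [-0.0, 0.1, -2.8]
opening: 0.0276
grip_force: 61.0
```

Emit:
{"api": "move_arm", "payload": {"moves": [[0, 0, 0.003, 0, 0, 0], [0, 0, 0.005, 0, 0, 0], [0, 0, 0.005, 0, 0, 0]]}}

```text
t: 11.85
eef_pos: [0.6134, -0.0332, 0.0089]
eef_rot: [[-0.996, 0.093, 0.006], [0.093, 0.996, -0.0], [-0.006, 0.001, -1.0]]
contact_force: [0.8, -0.6, -1.8]
opening: 0.0279
grip_force: 61.0
```

Nearly on the floor; release and go up, then on to bar C at (.4177, −.0659).

Emit:
{"api": "move_arm", "payload": {"moves": [[0, 0, 0.001, 0, 0, 0], [0, 0, 0.001, 0, 0, 0], [0, 0, 0.001, 0, 0, 0], [0, 0, -0.06, 0, 0, 0], [0, 0, -0.12, 0, 0, 0], [0, 0, -0.15, 0, 0, 0], [0, 0, -0.15, 0, 0, 0]], "hand": 0.46}}

```text
t: 12.55
eef_pos: [0.6158, -0.0337, 0.1265]
eef_rot: [[-0.996, 0.093, 0.015], [0.093, 0.996, -0.002], [-0.015, -0.0, -1.0]]
contact_force: [0.7, 0.3, -1.1]
opening: 0.0392
grip_force: 0.0
```

```bash
python3 - <<'E'
from h import *
B=(.4175,-.0663)
plan([((*B,.12),Rz(88.4)),((*B,.03),Rz(88.4))])
E
```

```text
[ 0.2593 -0.0678  0.0049] [-0.002  0.029 -0.13 ]
[ 0.261  -0.0677  0.1248] [-0.002  0.029 -0.13 ]
```

Emit:
{"api": "move_arm", "payload": {"moves": [[0.065, -0.015, 0, 0, 0.01, -0.04], [0.13, -0.03, 0, 0, 0.015, -0.08], [0.195, -0.05, 0, 0, 0.015, -0.12], [0.26, -0.0678, 0.02, 0, 0.015, -0.13], [0.26, -0.0678, 0.06, 0, 0.015, -0.13], [0.26, -0.0678, 0.1, 0, 0.015, -0.13], [0.26, -0.0678, 0.12, 0, 0.015, -0.13], [0.26, -0.0678, 0.12, 0, 0.015, -0.13]], "hand": 0.6}}

```text
t: 13.35
eef_pos: [0.4117, -0.0649, 0.0279]
eef_rot: [[-1.0, 0.028, -0.006], [0.028, 1.0, 0.002], [0.007, 0.002, -1.0]]
contact_force: [-0.4, 0.7, -0.6]
opening: 0.0514
grip_force: 0.0
```

```bash
python3 - <<'E'
from h import *
s=cap('scene');t=cap('top')
a=cv2.resize(s['frame'][215:385,160:330],(400,400),interpolation=cv2.INTER_CUBIC)
b=cv2.resize(t['frame'][160:310,200:350],(400,400),interpolation=cv2.INTER_CUBIC)
cv2.imwrite('pics/c.png',np.hstack([a,b]))
B=(.4175,-.0663)
plan([((*B,.001),Rz(88.4))])
E
```

```text
[-0.005  -0.0009  0.0387] [ 0.002 -0.006  0.   ]
```

View pics/c.png

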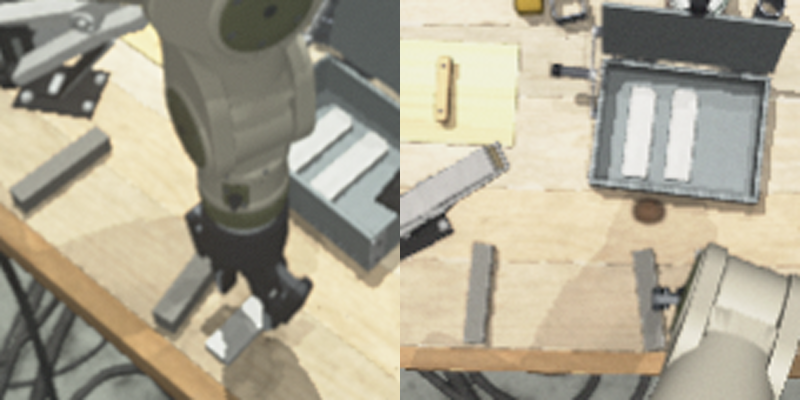

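Two bars lie side by side in the chest (right-panel (640,130) and (681,135)); the gripper straddles bar C at left-panel (240,335).

Emit:
{"api": "move_arm", "payload": {"moves": [[-0.004, -0.001, 0.025, 0, -0.005, 0], [-0.004, -0.001, 0.037, 0, -0.005, 0], [-0.004, -0.001, 0.037, 0, -0.005, 0], [-0.004, -0.001, 0.037, 0, -0.005, 0]]}}

```text
t: 13.85
eef_pos: [0.4173, -0.0665, 0.0029]
eef_rot: [[-1.0, 0.028, 0.001], [0.028, 1.0, 0.0], [-0.001, 0.0, -1.0]]
contact_force: [-0.8, -0.2, -1.4]
opening: 0.0511
grip_force: 0.0
```

Emit:
{"api": "move_arm", "payload": {"moves": [[0, 0, 0, 0, 0, 0], [0, 0, 0, 0, 0, 0], [0, 0, 0, 0, 0, 0], [0, 0, 0, 0, 0, 0], [0, 0, 0, 0, 0, 0]], "hand": 0}}

```text
t: 14.35
eef_pos: [0.4179, -0.0666, 0.0035]
eef_rot: [[-1.0, 0.028, 0.002], [0.028, 1.0, 0.0], [-0.002, 0.0, -1.0]]
contact_force: [-1.7, 1.6, 6.9]
opening: 0.0279
grip_force: 59.0
```

Emit:
{"api": "move_arm", "payload": {"moves": [[0, 0, -0.05, 0, 0, 0], [0, 0, -0.11, 0, 0, 0], [0, 0, -0.15, 0, 0, 0], [0, 0, -0.15, 0, 0, 0]]}}

```text
t: 14.75
eef_pos: [0.4202, -0.0676, 0.1193]
eef_rot: [[-1.0, 0.028, 0.009], [0.028, 1.0, -0.003], [-0.009, -0.002, -1.0]]
contact_force: [1.1, -1.2, -3.4]
opening: 0.0281
grip_force: 61.1
```

```bash
python3 - <<'E'
from h import *
plan([(box(0,-52,.12),Rz(84.7)),(box(0,-52,.05),Rz(84.7)),(box(0,-52,.01),Rz(84.7))])
t=cap('top');big=cv2.resize(t['frame'],None,fx=4,fy=4,interpolation=cv2.INTER_CUBIC);hsv=cv2.cvtColor(big,cv2.COLOR_BGR2HSV)
m=((hsv[...,1]<25)&(hsv[...,2]>205)).astype(np.uint8)*255
z=np.zeros_like(m);z[185*4:240*4,278*4:335*4]=m[185*4:240*4,278*4:335*4]
z=cv2.morphologyEx(z,cv2.MORPH_OPEN,np.ones((7,7)))
for k in cv2.findContours(z,0,2)[0]:
    if cv2.contourArea(k)<800: continue
    P=onz(t,(k.reshape(-1,2)+.5)/4-.5,.016)[:,:2].astype(np.float32)*1000
    print(cv2.minAreaRect(P))
print(box(0,52,0),box(0,0,0))
E
```

```text
[-0.2472 -0.0153  0.0012] [-0.004  0.018  0.13 ]
[-0.2464 -0.0151  0.0946] [-0.004  0.018  0.13 ]
[-0.2459 -0.015   0.1479] [-0.004  0.018  0.13 ]
((611.42236328125, -34.234283447265625), (31.143512725830078, 108.91905212402344), 83.79621124267578)
((614.489013671875, 17.663179397583008), (31.50969696044922, 108.80512237548828), 83.6633529663086)
[np.float64(0.6148032705472212), np.float64(0.019277684305598265), 0] [np.float64(0.61), np.float64(-0.0325), 0]
```

Emit:
{"api": "move_arm", "payload": {"moves": [[-0.06, -0.004, 0, 0, 0.005, 0.03], [-0.12, -0.008, 0, 0, 0.01, 0.06], [-0.18, -0.012, 0, 0, 0.01, 0.1], [-0.24, -0.015, 0, 0, 0.01, 0.13], [-0.2465, -0.015, 0.02, 0, 0.01, 0.13], [-0.2465, -0.015, 0.06, 0, 0.01, 0.13], [-0.2465, -0.015, 0.09, 0, 0.01, 0.13], [-0.2465, -0.015, 0.09, 0, 0.01, 0.13]]}}

```text
t: 15.6
eef_pos: [0.5967, -0.0816, 0.0416]
eef_rot: [[-0.996, 0.093, -0.015], [0.093, 0.996, 0.004], [0.015, 0.002, -1.0]]
contact_force: [-0.9, 0.3, -3.1]
opening: 0.0278
grip_force: 61.0
```

```bash
python3 - <<'E'
from h import *
plan([(box(0,-52,.009),Rz(84.7))])
E
```

```text
[-0.0123 -0.0026  0.0433] [ 0.005 -0.031 -0.   ]
```

Emit:
{"api": "move_arm", "payload": {"moves": [[-0.006, -0.002, 0.0, 0, -0.015, 0], [-0.009, -0.002, 0.015, 0, -0.025, 0], [-0.009, -0.002, 0.03, 0, -0.025, 0], [-0.009, -0.002, 0.041, 0, -0.025, 0], [-0.009, -0.002, 0.041, 0, -0.025, 0], [-0.009, -0.002, 0.041, 0, -0.025, 0]]}}

```text
t: 16.2
eef_pos: [0.6082, -0.085, 0.0168]
eef_rot: [[-0.996, 0.093, 0.009], [0.093, 0.996, -0.001], [-0.009, 0.0, -1.0]]
contact_force: [0.5, 0.3, -2.0]
opening: 0.0278
grip_force: 61.3
```

Emit:
{"api": "move_arm", "payload": {"moves": [[0.002, 0, 0.004, 0, 0.01, 0], [0.003, 0, 0.008, 0, 0.01, 0], [0.003, 0, 0.01, 0, 0.01, 0], [0.003, 0, 0.01, 0, 0.01, 0]]}}

```text
t: 16.6
eef_pos: [0.6085, -0.0855, 0.0157]
eef_rot: [[-0.996, 0.093, 0.01], [0.093, 0.996, -0.004], [-0.01, -0.003, -1.0]]
contact_force: [-10.3, 5.7, 33.6]
opening: 0.0276
grip_force: 74.5
```

Emit:
{"api": "move_arm", "payload": {"moves": [[-0.003, 0, -0.012, 0, 0, 0], [-0.003, 0, -0.012, 0, 0, 0], [-0.003, 0, -0.012, 0, 0, 0]]}}

```text
t: 16.9
eef_pos: [0.608, -0.085, 0.0178]
eef_rot: [[-0.996, 0.093, 0.003], [0.093, 0.996, 0.0], [-0.003, 0.0, -1.0]]
contact_force: [-0.7, -1.4, -2.5]
opening: 0.0275
grip_force: 61.4
```

```bash
python3 - <<'E'
from h import *
s=cap('scene');t=cap('top')
a=cv2.resize(s['frame'][195:335,250:390],(600,600),interpolation=cv2.INTER_CUBIC)
b=cv2.resize(t['frame'][170:250,265:345],(200,200),interpolation=cv2.INTER_CUBIC)
cv2.imwrite('pics/c2.png',np.hstack([a,np.vstack([b,np.zeros((400,200,3),np.uint8)])]))
o=manip.get_obs();print(np.round(o['eef_pos'],4),np.round(o['contact_force'],1),o['opening'])
E
```

```text
[ 0.6073 -0.0848  0.017 ] [-1.1  0.2 -2.1] 0.02751494013652492
```

View pics/c2.png

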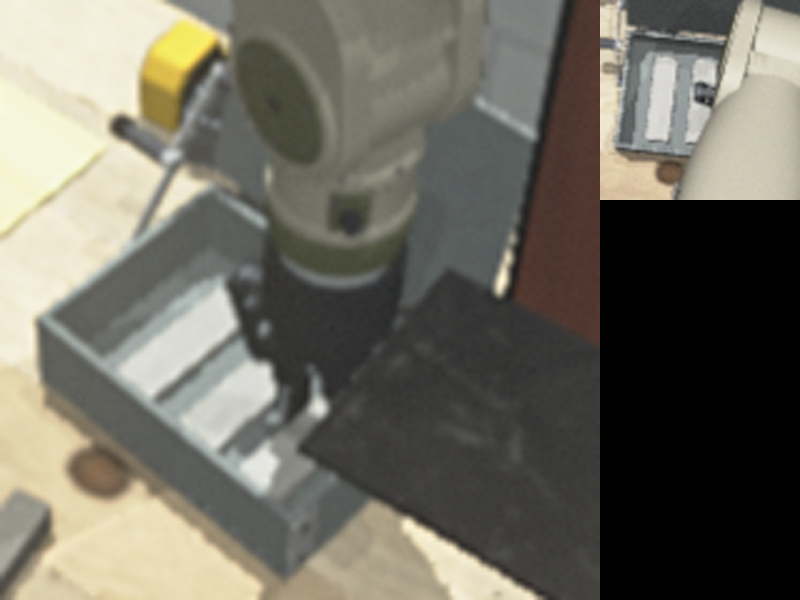

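The inner finger at (290,400) lands on bar B's edge, so I move the bar about 4 mm towards the right wall and lower it in small steps.

Emit:
{"api": "move_arm", "payload": {"moves": [[0, -0.005, 0, 0, 0, 0], [0, -0.005, 0, 0, 0, 0], [0, -0.005, 0.003, 0, 0, 0], [0, -0.005, 0.006, 0, 0, 0], [0, -0.005, 0.006, 0, 0, 0]]}}

```text
t: 17.5
eef_pos: [0.6075, -0.0865, 0.0168]
eef_rot: [[-0.996, 0.091, 0.004], [0.091, 0.996, 0.003], [-0.004, 0.003, -1.0]]
contact_force: [-8.9, 12.1, 23.3]
opening: 0.0275
grip_force: 79.2
```

Emit:
{"api": "move_arm", "payload": {"moves": [[0, 0, -0.02, 0, 0, 0], [0, 0, -0.02, 0, 0, 0], [0, -0.002, -0.02, 0, 0, 0], [0, -0.002, -0.02, 0, 0, 0], [0, -0.002, -0.02, 0, 0, 0]]}}

```text
t: 18.0
eef_pos: [0.6069, -0.0904, 0.0276]
eef_rot: [[-0.996, 0.093, 0.002], [0.093, 0.996, 0.001], [-0.001, 0.001, -1.0]]
contact_force: [-1.7, -0.1, -2.1]
opening: 0.0277
grip_force: 65.9
```

```bash
python3 - <<'E'
from h import *
o=manip.get_obs();print(np.round(o['eef_pos'],4),np.round(o['contact_force'],1),o['opening'])
plan([((.6065,-.0895,.02),Rz(84.7))])
E
```

```text
[ 0.6069 -0.0904  0.0276] [-1.7 -0.1 -2.1] 0.027737642917154363
[0.0007 0.0011 0.0101] [ 0.001  0.003 -0.002]
```

Free, now at y = −0.0904 (about 57 mm from bar B). Descend in steps.

Emit:
{"api": "move_arm", "payload": {"moves": [[0, 0.0005, 0.008, 0, 0, 0], [0, 0.0005, 0.013, 0, 0, 0], [0, 0.0005, 0.016, 0, 0, 0], [0, 0.0005, 0.016, 0, 0, 0]]}}

```text
t: 18.4
eef_pos: [0.6078, -0.0902, 0.019]
eef_rot: [[-0.996, 0.093, 0.004], [0.093, 0.996, -0.002], [-0.004, -0.001, -1.0]]
contact_force: [-6.0, 1.9, 14.5]
opening: 0.0274
grip_force: 73.0
```

```bash
python3 - <<'E'
from h import *
o=manip.get_obs();print(np.round(o['eef_pos'],4),np.round(o['contact_force'],1),np.round(o['ft_torque'],2))
s=cap('scene');big=cv2.resize(s['frame'],None,fx=4,fy=4,interpolation=cv2.INTER_CUBIC);hsv=cv2.cvtColor(big,cv2.COLOR_BGR2HSV)
# expected bar corners at present TCP: print pixel outline of front end
p=np.array(o['eef_pos']);u=np.array([np.cos(np.radians(-5.3)),np.sin(np.radians(-5.3))]);v=np.array([-u[1],u[0]])
for dz in(.0065,-.0035):
    print(np.round(proj(s,[[*(p[:2]+a*u*.055+b*v*.015),p[2]+dz] for a,b in((-1,1),(-1,-1),(1,-1),(1,1))]),1).tolist())
cv2.imwrite('pics/c3.png',cv2.resize(s['frame'][270:330,295:355],(720,600),interpolation=cv2.INTER_CUBIC))
E
```

```text
[ 0.6078 -0.0902  0.019 ] [-6.   1.9 14.5] [-0.32  1.1  -0.22]
[[306.1, 305.4], [315.4, 312.7], [344.2, 286.0], [335.0, 279.4]]
[[306.0, 307.7], [315.2, 315.0], [343.8, 288.4], [334.7, 281.7]]
```

View pics/c3.png

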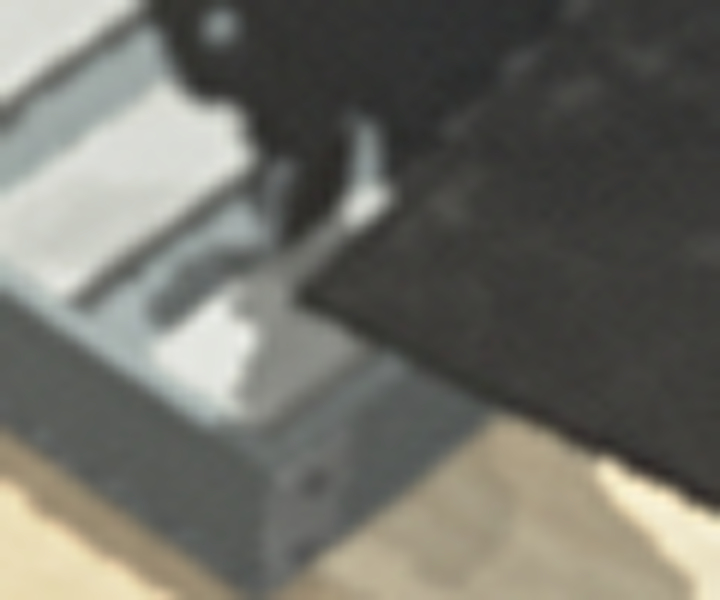

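The bar's front end (crop (155,340)–(245,415)) sits a few mm high: the bar pitched in the grip and its back end rests on the floor. The fingers are clear of B, so I open just enough to let it settle.

Emit:
{"api": "move_arm", "payload": {"moves": [[0, 0, -0.001, 0, 0, 0], [0, 0, -0.001, 0, 0, 0], [0, 0, -0.001, 0, 0, 0], [0, 0, -0.001, 0, 0, 0]], "hand": 0.38}}

```text
t: 18.85
eef_pos: [0.6079, -0.088, 0.0191]
eef_rot: [[-0.996, 0.091, 0.005], [0.091, 0.996, 0.002], [-0.004, 0.003, -1.0]]
contact_force: [-3.1, 7.6, 10.9]
opening: 0.0324
grip_force: 6.6
```

Emit:
{"api": "move_arm", "payload": {"moves": [[0, 0, 0, 0, 0, 0], [0, 0, -0.05, 0, 0, 0], [0, 0, -0.1, 0, 0, 0], [0, 0, -0.15, 0, 0, 0], [0.06, 0, -0.15, 0, 0, 0], [0.12, 0.05, -0.15, 0, 0, 0], [0.12, 0.1, -0.15, 0, 0, 0], [0.12, 0.1, -0.15, 0, 0, 0]], "hand": 0.42}}

```text
t: 19.65
eef_pos: [0.5228, -0.0031, 0.13]
eef_rot: [[-0.996, 0.088, 0.003], [0.088, 0.996, 0.002], [-0.003, 0.002, -1.0]]
contact_force: [0.2, -0.1, 0.3]
opening: 0.0358
grip_force: 0.0
```

```bash
cat > bars.py <<'E'
from h import *
for n in('top','scene'):
    t=cap(n);big=cv2.resize(t['frame'],None,fx=4,fy=4,interpolation=cv2.INTER_CUBIC);hsv=cv2.cvtColor(big,cv2.COLOR_BGR2HSV)
    m=((hsv[...,1]<25)&(hsv[...,2]>205)).astype(np.uint8)*255
    q=proj(t,[box(x,y,.016) for x,y in((-72,-97),(72,-97),(72,97),(-72,97))])
    z=np.zeros_like(m);cv2.fillPoly(z,[np.int32(q*4)],255);z&=m
    z=cv2.morphologyEx(z,cv2.MORPH_OPEN,np.ones((7,7)))
    for k in cv2.findContours(z,0,2)[0]:
        if cv2.contourArea(k)<800: continue
        P=onz(t,(k.reshape(-1,2)+.5)/4-.5,.016)[:,:2].astype(np.float32)*1000
        print(n,np.round(cv2.minAreaRect(P)[0],1),np.round(cv2.minAreaRect(P)[1:][0],1),cv2.minAreaRect(P)[2])
E
python3 bars.py
```

```text
top [564.7 -23.8] [83.6 42.9] 79.0645523071289
top [642.5 -91.9] [29.3 34.6] 83.7507553100586
top [646.7 -37.9] [38.7 29.4] 0.720317542552948
top [653.3  13. ] [26.4 30.9] 85.16091918945312
scene [586.  -84.3] [31.8 58.4] 84.91204071044922
scene [614.2 -32.2] [ 32.1 101.6] 84.40314483642578
scene [618.9  18. ] [28.1 99.1] 83.51419830322266
```

```bash
cat > sheet.py <<'E'
from h import *
def sheet(n,z):
    t=cap(n);big=cv2.resize(t['frame'],None,fx=4,fy=4,interpolation=cv2.INTER_CUBIC);hsv=cv2.cvtColor(big,cv2.COLOR_BGR2HSV)
    m=((hsv[...,0]>=24)&(hsv[...,0]<=34)&(hsv[...,1]>30)&(hsv[...,2]>215)).astype(np.uint8)*255
    q=proj(t,[[.57,.15,z],[.75,.15,z],[.75,.37,z],[.57,.37,z]]);k=np.zeros_like(m);cv2.fillPoly(k,[np.int32(q*4)],255);m&=k
    m=cv2.morphologyEx(cv2.morphologyEx(m,cv2.MORPH_OPEN,np.ones((9,9))),cv2.MORPH_CLOSE,np.ones((9,9)))
    k=max(cv2.findContours(m,0,2)[0],key=cv2.contourArea)
    P=onz(t,(k.reshape(-1,2)+.5)/4-.5,z)[:,:2].astype(np.float32)*1000
    print(n,cv2.minAreaRect(P))
sheet('top',.005);sheet('scene',.005)
plan([((.56,.05,.30),),((.658,.256,.30),Rz(89)),((.658,.256,.10),Rz(89))])
E
python3 sheet.py
```

```text
top ((661.0159301757812, 259.64385986328125), (179.8697052001953, 132.4295196533203), 89.28580474853516)
scene ((642.7947998046875, 234.10568237304688), (139.1000518798828, 115.98614501953125), 82.35774993896484)
[-0.0397  0.0805 -0.2265] [0. 0. 0.]
[-0.1443  0.3661 -0.2261] [-0.001  0.009 -0.151]
[-0.1431  0.3661  0.0406] [-0.001  0.009 -0.151]
```

Emit:
{"api": "move_arm", "payload": {"moves": [[-0.01, 0.01, -0.06, 0, 0, 0], [-0.03, 0.05, -0.12, 0, 0, -0.03], [-0.05, 0.1, -0.18, 0, 0, -0.06], [-0.07, 0.16, -0.226, 0, 0, -0.1], [-0.1, 0.22, -0.226, 0, 0, -0.15], [-0.12, 0.28, -0.226, 0, 0, -0.15], [-0.144, 0.34, -0.226, 0, 0, -0.15], [-0.144, 0.367, -0.226, 0, 0, -0.15]], "hand": 0.7}}

```text
t: 20.65
eef_pos: [0.6597, 0.2583, 0.2986]
eef_rot: [[-1.0, 0.019, 0.004], [0.019, 1.0, 0.0], [-0.004, 0.0, -1.0]]
contact_force: [0.8, -1.1, 0.8]
opening: 0.0599
grip_force: 0.0
```

```bash
python3 bars.py; python3 - <<'E'
from h import *
plan([((.6595,.257,.12),Rz(89.2)),((.6595,.257,.05),Rz(89.2))]);print(manip.get_obs()['eef_pos'])
E
```

```text
top [606.4 -88.9] [ 29.5 106.9] 84.0477523803711
top [611.1 -34. ] [ 29.9 107.9] 83.82493591308594
top [614.1  17.7] [ 30.  108.4] 83.68801879882812
scene [586.1 -84.3] [31.9 58. ] 84.62483215332031
scene [613.6 -32.2] [ 32.1 103. ] 84.47160339355469
scene [618.   19.7] [ 32.7 101.3] 84.01947021484375
[-0.0007 -0.0049  0.2357] [ 0.001  0.003 -0.001]
[-0.0006 -0.005   0.329 ] [ 0.001  0.003 -0.001]
[0.65873742 0.2606058  0.2967787 ]
```

All three bars lie flat, side by side. While descending to the sheet's rib I also sharpen the chest pose from edge profiles.

```bash
cat > prof.py <<'E'
from h import *
t=cap('top');g=cv2.cvtColor(t['frame'],cv2.COLOR_BGR2HSV).astype(np.float32)
def samp(P):
    q=proj(t,P).astype(np.float32); return cv2.remap(g,q[:,0][None],q[:,1][None],cv2.INTER_CUBIC)[0]
ys=np.arange(-112,-85,2)
for x0 in(-55,0,40):
  print('R',x0,[(int(y),int(a[1]),int(a[2])) for y,a in zip(ys,samp([box(x0,y,.061) for y in ys]))])
for x0 in(-55,-25):
  print('L',x0,[(int(-y),int(a[1]),int(a[2])) for y,a in zip(ys,samp([box(x0,-y,.061) for y in ys]))])
for y0 in(-25,25):
  xs=np.arange(-86,-60,2);print('F',y0,[(int(x),int(a[1]),int(a[2])) for x,a in zip(xs,samp([box(x,y0,.061) for x in xs]))])
  xs=np.arange(60,86,2);print('B',y0,[(int(x),int(a[1]),int(a[2])) for x,a in zip(xs,samp([box(x,y0,.061) for x in xs]))])
E
python3 prof.py
```

```text
R -55 [(-112, 34, 236), (-110, 41, 230), (-108, 49, 195), (-106, 53, 167), (-104, 50, 172), (-102, 47, 172), (-100, 36, 167), (-98, 13, 165), (-96, 2, 169), (-94, 9, 165), (-92, 9, 100), (-90, 10, 67), (-88, 11, 102), (-86, 11, 133)]
R 0 [(-112, 37, 238), (-110, 44, 214), (-108, 48, 173), (-106, 50, 165), (-104, 51, 171), (-102, 52, 165), (-100, 32, 149), (-98, 9, 139), (-96, 8, 164), (-94, 12, 144), (-92, 15, 87), (-90, 12, 84), (-88, 9, 117), (-86, 14, 146)]
R 40 [(-112, 42, 232), (-110, 47, 222), (-108, 47, 180), (-106, 48, 154), (-104, 48, 162), (-102, 45, 158), (-100, 31, 157), (-98, 13, 163), (-96, 5, 173), (-94, 11, 158), (-92, 14, 95), (-90, 13, 70), (-88, 12, 103), (-86, 13, 126)]
L -55 [(112, 48, 161), (110, 48, 151), (108, 46, 137), (106, 43, 129), (104, 22, 123), (102, 5, 128), (100, 7, 139), (98, 8, 125), (96, 9, 103), (94, 12, 102), (92, 10, 109), (90, 6, 117), (88, 7, 119), (86, 9, 118)]
L -25 [(112, 41, 232), (110, 42, 231), (108, 46, 228), (106, 48, 222), (104, 33, 209), (102, 16, 197), (100, 9, 190), (98, 9, 158), (96, 11, 121), (94, 12, 108), (92, 12, 107), (90, 11, 116), (88, 12, 117), (86, 12, 114)]
F -25 [(-86, 67, 168), (-84, 66, 146), (-82, 66, 140), (-80, 62, 139), (-78, 53, 113), (-76, 32, 101), (-74, 13, 114), (-72, 8, 146), (-70, 8, 166), (-68, 10, 157), (-66, 11, 150), (-64, 11, 149), (-62, 12, 162)]
B -25 [(60, 10, 103), (62, 8, 96), (64, 9, 82), (66, 13, 72), (68, 14, 57), (70, 14, 56), (72, 11, 116), (74, 7, 159), (76, 6, 142), (78, 23, 158), (80, 40, 170), (82, 37, 142), (84, 26, 99)]
F 25 [(-86, 83, 85), (-84, 74, 96), (-82, 66, 122), (-80, 64, 144), (-78, 58, 128), (-76, 44, 105), (-74, 17, 131), (-72, 3, 169), (-70, 8, 188), (-68, 9, 177), (-66, 11, 162), (-64, 13, 162), (-62, 11, 167)]
B 25 [(60, 12, 103), (62, 13, 102), (64, 10, 88), (66, 13, 73), (68, 18, 64), (70, 16, 54), (72, 13, 87), (74, 11, 144), (76, 15, 169), (78, 26, 172), (80, 37, 166), (82, 35, 134), (84, 22, 99)]
```

Emit:
{"api": "move_arm", "payload": {"moves": [[0, -0.004, 0.06, 0, 0, 0], [0, -0.004, 0.12, 0, 0, 0], [0, -0.005, 0.18, 0, 0, 0], [0, -0.005, 0.24, 0, 0, 0], [0, -0.005, 0.29, 0, 0, 0], [0, -0.005, 0.32, 0, 0, 0], [0, -0.005, 0.32, 0, 0, 0], [0, -0.005, 0.32, 0, 0, 0]]}}

```text
t: 21.6
eef_pos: [0.6584, 0.2518, 0.0603]
eef_rot: [[-1.0, 0.02, 0.003], [0.02, 1.0, -0.0], [-0.003, -0.0, -1.0]]
contact_force: [-0.4, 0.3, 0.6]
opening: 0.0597
grip_force: 0.0
```

```bash
python3 - <<'E'
from h import *
plan([((.6595,.257,.012),Rz(89.2))]);print(manip.get_obs()['eef_pos'],manip.get_obs()['contact_force'])
E
```

```text
[-0.0011  0.007   0.0644] [-0.     0.007 -0.012]
[0.65840672 0.25180375 0.06027263] [-0.37174909  0.2695712   0.55012096]
```

Emit:
{"api": "move_arm", "payload": {"moves": [[-0.001, 0.006, 0.02, 0, 0, 0], [-0.001, 0.006, 0.045, 0, 0, 0], [-0.001, 0.006, 0.064, 0, 0, 0], [-0.001, 0.006, 0.064, 0, 0, 0], [-0.001, 0.006, 0.064, 0, 0, 0]]}}

```text
t: 22.1
eef_pos: [0.659, 0.258, 0.012]
eef_rot: [[-1.0, 0.018, 0.003], [0.018, 1.0, -0.0], [-0.003, 0.0, -1.0]]
contact_force: [-0.2, -0.2, -0.1]
opening: 0.0597
grip_force: 0.0
```

Emit:
{"api": "move_arm", "payload": {"moves": [[0, 0, 0, 0, 0, 0], [0, 0, 0, 0, 0, 0], [0, 0, 0, 0, 0, 0], [0, 0, 0, 0, 0, 0], [0, 0, 0, 0, 0, 0], [0, 0, 0, 0, 0, 0]], "hand": 0}}

```text
t: 22.7
eef_pos: [0.6597, 0.2583, 0.013]
eef_rot: [[-1.0, 0.018, 0.005], [0.018, 1.0, 0.001], [-0.005, 0.001, -1.0]]
contact_force: [-0.4, 0.5, 5.7]
opening: 0.0147
grip_force: 61.4
```

```bash
sed -i 's/^BC=.*/BC=np.array([.6115,-.0295]);BA=-5.5/' h.py; python3 - <<'E'
from h import *
o=manip.get_obs();print(o['eef_pos'],o['contact_force'],o['opening'])
plan([((.6595,.256,.30),),((.62,-.0295,.30),Rz(84.5))])
E
```

```text
[0.65971973 0.25826691 0.01297878] [-0.39753592  0.48234401  5.70815032] 0.014722944494846903
[-0.0018 -0.0027 -0.3827] [0. 0. 0.]
[ 0.0441 -0.3843 -0.3833] [0.002 0.011 0.156]
```

Emit:
{"api": "move_arm", "payload": {"moves": [[0, 0, -0.03, 0, 0, 0], [0, 0, -0.08, 0, 0, 0], [0, 0, -0.14, 0, 0, 0], [0, 0, -0.2, 0, 0, 0], [0, 0, -0.26, 0, 0, 0], [0, 0, -0.32, 0, 0, 0], [0, 0, -0.375, 0, 0, 0], [0, 0, -0.375, 0, 0, 0]]}}

```text
t: 23.5
eef_pos: [0.6598, 0.2583, 0.3002]
eef_rot: [[-1.0, 0.018, 0.014], [0.018, 1.0, 0.002], [-0.014, 0.003, -1.0]]
contact_force: [1.2, -0.0, -0.3]
opening: 0.0146
grip_force: 60.6
```

```bash
python3 - <<'E'
from h import *
import sheet
E
python3 - <<'E'
from h import *
o=manip.get_obs();print(o['eef_pos'],o['contact_force'],o['opening'])
plan([(box(-4,0,.30),Rz(84.5)),(box(-4,0,.12),Rz(84.5))])
t=cap('top');big=cv2.resize(t['frame'],None,fx=4,fy=4,interpolation=cv2.INTER_CUBIC);hsv=cv2.cvtColor(big,cv2.COLOR_BGR2HSV)
E
```

```text
top ((707.926025390625, 225.72572326660156), (45.66766357421875, 26.60886001586914), 86.82646942138672)
scene ((702.3251342773438, 280.49017333984375), (89.10807800292969, 164.24368286132812), 0.25142350792884827)
[ 0.1262 -0.2796 -0.0095] [0. 0. 0.]
[ 0.0004 -0.0026 -0.0089] [ 0.001  0.01  -0.001]
[ 0.0017 -0.0027  0.2578] [ 0.001  0.01  -0.001]
[0.65838552 0.25795965 0.29336382] [-0.15703158 -0.15738939 -2.0303149 ] 0.01490005399521654
[ 0.0609 -0.3839 -0.0093] [0.001 0.01  0.156]
[ 0.0621 -0.384   0.2307] [0.001 0.01  0.156]
```

Emit:
{"api": "move_arm", "payload": {"moves": [[0.005, -0.04, -0.005, 0, 0.005, 0.02], [0.015, -0.09, -0.009, 0, 0.005, 0.04], [0.025, -0.15, -0.009, 0, 0.005, 0.06], [0.03, -0.21, -0.009, 0, 0.005, 0.08], [0.04, -0.27, -0.009, 0, 0.005, 0.11], [0.05, -0.33, -0.009, 0, 0.005, 0.14], [0.058, -0.384, -0.009, 0, 0.005, 0.156], [0.058, -0.384, -0.009, 0, 0.005, 0.156]]}}

```text
t: 24.45
eef_pos: [0.6072, -0.0341, 0.2966]
eef_rot: [[-0.995, 0.102, -0.005], [0.102, 0.995, -0.001], [0.004, -0.001, -1.0]]
contact_force: [-0.8, 0.7, -2.1]
opening: 0.0149
grip_force: 60.4
```

Emit:
{"api": "move_arm", "payload": {"moves": [[0, 0, 0, 0, 0, 0], [0, 0, 0.05, 0, 0, 0], [0, 0, 0.1, 0, 0, 0], [0, 0, 0.15, 0, 0, 0], [0, 0, 0.19, 0, 0, 0], [0, 0, 0.22, 0, 0, 0], [0, 0, 0.22, 0, 0, 0], [0, 0, 0.22, 0, 0, 0]]}}

```text
t: 25.25
eef_pos: [0.6089, -0.0278, 0.1339]
eef_rot: [[-0.996, 0.094, -0.001], [0.094, 0.996, 0.001], [0.001, 0.001, -1.0]]
contact_force: [-0.2, -0.2, -1.0]
opening: 0.0151
grip_force: 60.3
```

```bash
python3 - <<'E'
from h import *
o=manip.get_obs();print(o['eef_pos'],o['contact_force'],o['opening'])
plan([(box(-1,0,.08),Rz(84.5)),(box(-1,0,.025),Rz(84.5))])
t=cap('top');s=cap('scene')
cv2.imwrite('pics/sh.png',np.hstack([cv2.resize(s['frame'][200:330,250:380],(400,400),interpolation=cv2.INTER_CUBIC),cv2.resize(t['frame'][165:255,260:350],(400,400),interpolation=cv2.INTER_CUBIC)]))
E
```

```text
[ 0.608862   -0.02781971  0.13387667] [-0.22168723 -0.22387669 -0.96519475] 0.015092047470289131
[-0.0025 -0.0019  0.0718] [ 0.001 -0.003  0.004]
[-0.0026 -0.002   0.1452] [ 0.001 -0.003  0.004]
```

View pics/sh.png

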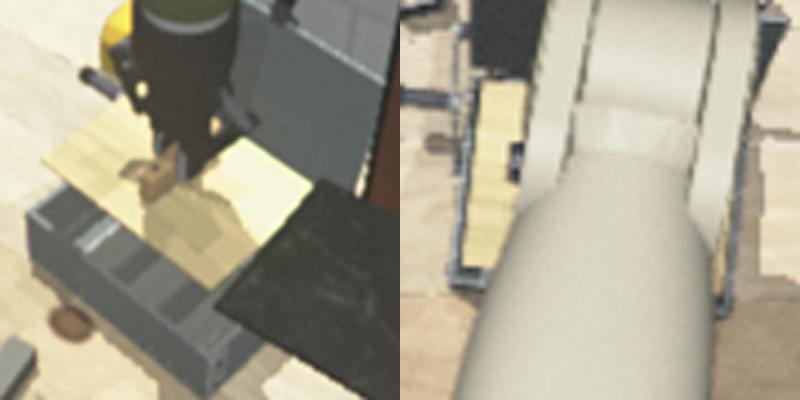

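The sheet hangs level, rib up, above the chest. In the right panel its left corners are at (483,82) and (463,268).

```bash
python3 - <<'E'
from h import *
t=cap('top')
q=[[260+(u-400)/4.444,165+v/4.444] for u,v in((483,82),(463,268))]
P=onz(t,q,.126);print(P)
d=P[0]-P[1];print(np.linalg.norm(d),np.degrees(np.arctan2(d[1],d[0])))
a=np.radians(BA);R=np.array([[np.cos(a),-np.sin(a)],[np.sin(a),np.cos(a)]])
print(((P[:,:2]-[.611,-.0305])@R)*1000)
o=manip.get_obs();print(o['eef_pos'],((np.array(o['eef_pos'])[:2]-BC)@R)*1000)
E
```

```text
[[0.67977769 0.05152709 0.126     ]
 [0.55197784 0.06272772 0.126     ]]
0.12828973227073864 -5.008720153972261
[[ 60.59910184  88.24149871]
 [-67.68591445  87.14149819]]
[ 0.61063122 -0.02884812  0.1362795 ] [-0.92726506  0.56560999]
```

Emit:
{"api": "move_arm", "payload": {"moves": [[-0.004, 0.001, 0.02, 0, 0, 0], [-0.004, 0.001, 0.05, 0, 0, 0], [-0.004, 0.001, 0.075, 0, 0, 0], [-0.004, 0.001, 0.09, 0, 0, 0], [-0.004, 0.001, 0.09, 0, 0, 0], [-0.004, 0.001, 0.09, 0, 0, 0]]}}

```text
t: 26.0
eef_pos: [0.6132, -0.0289, 0.0681]
eef_rot: [[-0.995, 0.096, 0.002], [0.096, 0.995, -0.0], [-0.002, 0.0, -1.0]]
contact_force: [1.1, 0.3, -2.1]
opening: 0.0149
grip_force: 60.4
```

```bash
python3 - <<'E'
from h import *
o=manip.get_obs();print(o['eef_pos'],o['contact_force'])
plan([(box(2,1.5,.035),Rz(84.5))])
E
```

```text
[ 0.61324899 -0.02885732  0.06814239] [ 1.05849905  0.26205713 -2.132564  ]
[-0.0003  0.0009  0.0442] [0.    0.004 0.   ]
```

Emit:
{"api": "move_arm", "payload": {"moves": [[0, 0.001, 0.012, 0, 0, 0], [0, 0.001, 0.024, 0, 0, 0], [0, 0.001, 0.036, 0, 0, 0], [0, 0.001, 0.042, 0, 0, 0], [0, 0.001, 0.042, 0, 0, 0], [0, 0.001, 0.042, 0, 0, 0]]}}

```text
t: 26.6
eef_pos: [0.6126, -0.028, 0.0354]
eef_rot: [[-0.995, 0.096, 0.001], [0.096, 0.995, 0.0], [-0.001, 0.0, -1.0]]
contact_force: [0.2, -0.8, -1.9]
opening: 0.0144
grip_force: 60.4
```

Inside the chest without contact; 6 mm to go.

Emit:
{"api": "move_arm", "payload": {"moves": [[0, 0, 0.004, 0, 0, 0], [0, 0, 0.007, 0, 0, 0], [0, 0, 0.009, 0, 0, 0], [0, 0, 0.009, 0, 0, 0]]}}

```text
t: 27.0
eef_pos: [0.6128, -0.028, 0.0291]
eef_rot: [[-0.995, 0.096, 0.001], [0.096, 0.995, 0.0], [-0.001, 0.0, -1.0]]
contact_force: [-1.1, -0.8, -1.4]
opening: 0.0147
grip_force: 60.6
```

Emit:
{"api": "move_arm", "payload": {"moves": [[0, 0, 0.002, 0, 0, 0], [0, 0, 0.002, 0, 0, 0], [0, 0, 0.002, 0, 0, 0]]}}

```text
t: 27.3
eef_pos: [0.6128, -0.028, 0.029]
eef_rot: [[-0.995, 0.096, 0.002], [0.096, 0.995, -0.0], [-0.002, 0.0, -1.0]]
contact_force: [-4.7, 0.2, 7.9]
opening: 0.0146
grip_force: 61.8
```

Emit:
{"api": "move_arm", "payload": {"moves": [[0, 0, 0, 0, 0, 0], [0, 0, 0, 0, 0, 0], [0, 0, 0, 0, 0, 0], [0, 0, -0.05, 0, 0, 0], [0, 0, -0.1, 0, 0, 0], [0, 0, -0.15, 0, 0, 0], [0, 0, -0.17, 0, 0, 0]], "hand": 0.5}}

```text
t: 28.0
eef_pos: [0.6146, -0.0283, 0.159]
eef_rot: [[-0.995, 0.096, 0.007], [0.096, 0.995, -0.001], [-0.007, -0.0, -1.0]]
contact_force: [0.5, 0.1, 0.2]
opening: 0.0427
grip_force: 0.0
```

```bash
python3 look.py; python3 - <<'E'
from h import *
plan([((.4105,.004,.15),Rz(98.7)),((.4105,.004,.05),Rz(98.7)),((.413,.209,.15),Rz(86))])
E
```

```text
[0.413  0.2076] [0.12  0.028] ang -4.0 [ 20  17 139]
[ 0.4229 -0.0053] [0.231 0.183] ang -89.0 [ 23  24 224]
[ 0.61523589 -0.02848169  0.16030283] 0.042808250929979086 0.0 28.05
[0.276  0.017  0.0113] [-0.003  0.017 -0.495]
[0.2772 0.0171 0.1446] [-0.003  0.017 -0.495]
[0.2988 0.2894 0.011 ] [-0.001  0.018 -0.052]
```

```bash
cat > sticks.py <<'E'
from h import *
s=cap('scene');big=cv2.resize(s['frame'],None,fx=4,fy=4,interpolation=cv2.INTER_CUBIC);hsv=cv2.cvtColor(big,cv2.COLOR_BGR2HSV)
z=.025
m=((hsv[...,1]<48)&(hsv[...,2]>85)&(hsv[...,2]<185)).astype(np.uint8)*255
q=proj(s,[[.33,-.12,z],[.5,-.12,z],[.5,.28,z],[.33,.28,z]]);k=np.zeros_like(m);cv2.fillPoly(k,[np.int32(q*4)],255);m&=k
m=cv2.morphologyEx(m,cv2.MORPH_OPEN,np.ones((9,9)))
for k in cv2.findContours(m,0,2)[0]:
    if cv2.contourArea(k)<2500: continue
    P=onz(s,(k.reshape(-1,2)+.5)/4-.5,z)[:,:2].astype(np.float32)*1000
    r=cv2.minAreaRect(P);print(np.round(r[0],1),np.round(r[1],1),round(r[2],1))
E
python3 sticks.py
```

```text
[408.3   2.2] [122.   28.4] 8.1
[409.3 203.6] [ 39.3 121.4] 82.3
```

Both sticks are where first seen. Going for stick 1 at (.410, .003), 8.5°.

Emit:
{"api": "move_arm", "payload": {"moves": [[0.06, 0.004, 0, 0, 0, -0.1], [0.12, 0.008, 0.0, 0, 0.005, -0.2], [0.18, 0.012, 0.0, 0, 0.01, -0.3], [0.24, 0.015, 0.01, 0, 0.01, -0.4], [0.275, 0.016, 0.03, 0, 0.01, -0.495], [0.275, 0.016, 0.08, 0, 0.01, -0.495], [0.275, 0.016, 0.12, 0, 0.01, -0.495], [0.275, 0.016, 0.13, 0, 0.01, -0.495]], "hand": 0.65}}

```text
t: 28.9
eef_pos: [0.4047, 0.0044, 0.0536]
eef_rot: [[-0.988, -0.151, -0.011], [-0.151, 0.989, 0.001], [0.011, 0.003, -1.0]]
contact_force: [-0.8, 0.0, 1.0]
opening: 0.0556
grip_force: 0.0
```

```bash
python3 - <<'E'
from h import *
plan([((.4105,.0035,.006),Rz(98.5))]);print(manip.get_obs()['eef_pos'])
E
```

```text
[-0.0081 -0.0025  0.0634] [ 0.006 -0.021  0.007]
[0.40469248 0.00438531 0.05359002]
```

Emit:
{"api": "move_arm", "payload": {"moves": [[-0.006, -0.002, 0.02, 0, -0.01, 0], [-0.006, -0.002, 0.045, 0, -0.01, 0], [-0.006, -0.002, 0.063, 0, -0.01, 0], [-0.006, -0.002, 0.063, 0, -0.01, 0]]}}

```text
t: 29.3
eef_pos: [0.4114, 0.0031, 0.0084]
eef_rot: [[-0.989, -0.151, -0.003], [-0.151, 0.989, 0.001], [0.003, 0.002, -1.0]]
contact_force: [0.5, 0.2, -0.4]
opening: 0.0558
grip_force: 0.0
```

Emit:
{"api": "move_arm", "payload": {"moves": [[0, 0, 0, 0, 0, 0], [0, 0, 0, 0, 0, 0], [0, 0, 0, 0, 0, 0], [0, 0, 0, 0, 0, 0], [0, 0, 0, 0, 0, 0]], "hand": 0}}

```text
t: 29.8
eef_pos: [0.4138, 0.0028, 0.0109]
eef_rot: [[-0.988, -0.151, 0.003], [-0.151, 0.988, 0.001], [-0.003, 0.0, -1.0]]
contact_force: [-1.8, 0.1, 5.7]
opening: 0.0235
grip_force: 59.8
```

Emit:
{"api": "move_arm", "payload": {"moves": [[0, 0, -0.05, 0, 0, 0], [0, 0, -0.11, 0, 0, 0], [0, 0, -0.17, 0, 0, 0], [0, 0, -0.17, 0, 0, 0]]}}

```text
t: 30.2
eef_pos: [0.417, 0.002, 0.1432]
eef_rot: [[-0.988, -0.151, 0.012], [-0.151, 0.988, -0.001], [-0.011, -0.003, -1.0]]
contact_force: [1.7, 0.0, -3.0]
opening: 0.0233
grip_force: 59.9
```

```bash
python3 - <<'E'
from h import *
t=cap('top');big=cv2.resize(t['frame'],None,fx=4,fy=4,interpolation=cv2.INTER_CUBIC);hsv=cv2.cvtColor(big,cv2.COLOR_BGR2HSV)
m=((hsv[...,0]>=15)&(hsv[...,0]<=34)&(hsv[...,1]>30)).astype(np.uint8)*255
q=proj(t,[box(x,y,.021) for x,y in((-69,-94),(69,-94),(69,94),(-69,94))]);k=np.zeros_like(m);cv2.fillPoly(k,[np.int32(q*4)],255);m&=k
m=cv2.morphologyEx(m,cv2.MORPH_OPEN,np.ones((5,5)))
k=max(cv2.findContours(m,0,2)[0],key=cv2.contourArea)
P=onz(t,(k.reshape(-1,2)+.5)/4-.5,.021)[:,:2].astype(np.float32)*1000
print('sheet',cv2.minAreaRect(P))
plan([(box(0,-48,.15),Rz(84.5)),(box(0,-48,.08),Rz(84.5)),(box(0,48,.15),Rz(84.5))])
E
```

```text
sheet ((614.5133666992188, -30.18871307373047), (182.06065368652344, 132.64637756347656), 84.5322265625)
[-0.2363 -0.1434 -0.0105] [-0.002  0.016  0.495]
[-0.2356 -0.1432  0.0828] [-0.002  0.016  0.495]
[-0.2677 -0.0193 -0.0105] [-0.002  0.016  0.495]
```

```bash
python3 - <<'E'
from h import *
plan([(box(5,-50,.13),Rz(84.5))]);o=manip.get_obs();print(o['eef_pos'],o['contact_force'])
E
```

```text
[-0.2419 -0.1476  0.0162] [-0.002  0.016  0.495]
[0.41549492 0.0022429  0.14047308] [ 0.25647448 -0.57205325 -3.7335404 ]
```

Emit:
{"api": "move_arm", "payload": {"moves": [[-0.06, -0.035, 0, 0, 0, 0.1], [-0.12, -0.07, 0, 0, 0.005, 0.2], [-0.18, -0.11, 0, 0, 0.005, 0.3], [-0.23, -0.14, 0, 0, 0.005, 0.4], [-0.242, -0.1476, 0.016, 0, 0.005, 0.495], [-0.242, -0.1476, 0.03, 0, 0.005, 0.495], [-0.242, -0.1476, 0.06, 0, 0.005, 0.495], [-0.242, -0.1476, 0.07, 0, 0.005, 0.495]]}}

```text
t: 31.05
eef_pos: [0.6053, -0.0781, 0.081]
eef_rot: [[-0.995, 0.095, -0.009], [0.095, 0.995, 0.003], [0.009, 0.002, -1.0]]
contact_force: [-1.6, 0.7, -1.6]
opening: 0.0236
grip_force: 59.8
```

```bash
python3 - <<'E'
from h import *
plan([(box(5,-50,.038),Rz(84.5))]);o=manip.get_obs();print(o['eef_pos'],o['contact_force'])
E
```

```text
[-0.0092 -0.0015  0.0572] [ 0.004 -0.018  0.002]
[ 0.60534271 -0.07806721  0.08095027] [-1.58416036  0.70669154 -1.5890873 ]
```

Emit:
{"api": "move_arm", "payload": {"moves": [[-0.005, -0.001, 0.01, 0, -0.01, 0], [-0.006, -0.001, 0.03, 0, -0.01, 0], [-0.006, -0.001, 0.045, 0, -0.01, 0], [-0.006, -0.001, 0.056, 0, -0.01, 0], [-0.006, -0.001, 0.056, 0, -0.01, 0], [-0.006, -0.001, 0.056, 0, -0.01, 0]]}}

```text
t: 31.65
eef_pos: [0.6134, -0.0803, 0.0432]
eef_rot: [[-0.995, 0.096, 0.003], [0.096, 0.995, 0.0], [-0.003, 0.0, -1.0]]
contact_force: [-0.4, 0.3, -1.7]
opening: 0.0235
grip_force: 59.8
```

```bash
python3 - <<'E'
from h import *
plan([(box(5,-50,.033),Rz(84.5))]);o=manip.get_obs();print(o['eef_pos'],o['contact_force'])
E
```

```text
[0.0024 0.0005 0.0136] [0.001 0.007 0.001]
[ 0.61341885 -0.0802973   0.0432431 ] [-0.37826857  0.29731838 -1.74870673]
```

Emit:
{"api": "move_arm", "payload": {"moves": [[0.001, 0, 0.005, 0, 0, 0], [0.001, 0, 0.01, 0, 0, 0], [0.001, 0, 0.012, 0, 0, 0], [0.001, 0, 0.012, 0, 0, 0]]}}

```text
t: 32.05
eef_pos: [0.6125, -0.0802, 0.0337]
eef_rot: [[-0.995, 0.096, 0.003], [0.096, 0.995, 0.0], [-0.003, 0.001, -1.0]]
contact_force: [0.1, 0.5, -1.9]
opening: 0.0234
grip_force: 59.8
```

Emit:
{"api": "move_arm", "payload": {"moves": [[0, 0, 0.002, 0, 0, 0], [0, 0, 0.003, 0, 0, 0], [0, 0, 0.003, 0, 0, 0]]}}

```text
t: 32.35
eef_pos: [0.6128, -0.0803, 0.032]
eef_rot: [[-0.995, 0.096, 0.004], [0.096, 0.995, 0.0], [-0.004, 0.0, -1.0]]
contact_force: [0.2, 0.9, -0.8]
opening: 0.0237
grip_force: 60.0
```

Emit:
{"api": "move_arm", "payload": {"moves": [[0, 0, 0, 0, 0, 0], [0, 0, 0, 0, 0, 0], [0, 0, 0, 0, 0, 0], [0, 0, -0.05, 0, 0, 0], [0, 0, -0.1, 0, 0, 0], [0, 0, -0.13, 0, 0, 0]], "hand": 0.4}}

```text
t: 32.95
eef_pos: [0.6136, -0.0806, 0.1323]
eef_rot: [[-0.995, 0.096, 0.007], [0.096, 0.995, -0.001], [-0.007, -0.0, -1.0]]
contact_force: [0.8, -0.0, -1.2]
opening: 0.034
grip_force: 0.0
```

```bash
python3 sticks.py;python3 look.py; python3 - <<'E'
from h import *
plan([((.43,.05,.15),Rz(86)),((.4135,.209,.15),Rz(86)),((.4135,.209,.05),Rz(86))])
E
```

```text
[410.3 206.7] [ 38.8 121.4] 79.4
[0.4129 0.2076] [0.12  0.028] ang -4.3 [ 25  20 138]
[ 0.4237 -0.0486] [0.199 0.183] ang -89.0 [ 26  24 222]
[ 0.61511612 -0.08096777  0.13377598] 0.034341569105702324 0.0 33.05
[ 0.2621  0.1502 -0.0247] [-0.002  0.022 -0.052]
[ 0.3043  0.3591 -0.0253] [-0.002  0.022 -0.052]
[0.3058 0.3592 0.108 ] [-0.002  0.022 -0.052]
```

Emit:
{"api": "move_arm", "payload": {"moves": [[0.06, 0.03, -0.02, 0, 0, 0], [0.12, 0.06, -0.025, 0, 0, 0], [0.18, 0.1, -0.025, 0, 0.01, 0], [0.24, 0.14, -0.025, 0, 0.015, -0.02], [0.29, 0.18, -0.025, 0, 0.015, -0.05], [0.3, 0.24, -0.025, 0, 0.015, -0.05], [0.304, 0.3, -0.025, 0, 0.015, -0.05], [0.304, 0.359, -0.025, 0, 0.015, -0.05]], "hand": 0.65}}

```text
t: 33.85
eef_pos: [0.4096, 0.2112, 0.1469]
eef_rot: [[-0.997, 0.071, -0.004], [0.071, 0.998, 0.001], [0.004, 0.0, -1.0]]
contact_force: [1.4, -0.5, -0.6]
opening: 0.0556
grip_force: 0.0
```

```bash
python3 - <<'E'
from h import *
plan([((.4135,.209,.05),Rz(86)),((.4135,.209,.006),Rz(86))]);o=manip.get_obs();print(o['eef_pos'],o['contact_force'])
E
```

```text
[-0.0059 -0.0026  0.1292] [ 0.001 -0.009 -0.002]
[-0.0062 -0.0026  0.1879] [ 0.001 -0.009 -0.002]
[0.40961878 0.21119395 0.14694423] [ 1.40260355 -0.45544065 -0.63414312]
```

Emit:
{"api": "move_arm", "payload": {"moves": [[-0.004, -0.002, 0.04, 0, -0.005, 0], [-0.004, -0.002, 0.1, 0, -0.005, 0], [-0.004, -0.002, 0.14, 0, -0.005, 0], [-0.004, -0.002, 0.17, 0, -0.005, 0], [-0.004, -0.002, 0.187, 0, -0.005, 0], [-0.004, -0.002, 0.187, 0, -0.005, 0], [-0.004, -0.002, 0.187, 0, -0.005, 0]]}}

```text
t: 34.55
eef_pos: [0.4129, 0.2078, 0.0067]
eef_rot: [[-0.997, 0.071, -0.003], [0.071, 0.997, 0.0], [0.003, 0.0, -1.0]]
contact_force: [-1.0, 0.2, 0.7]
opening: 0.0554
grip_force: 0.0
```

Emit:
{"api": "move_arm", "payload": {"moves": [[0, 0, 0, 0, 0, 0], [0, 0, 0, 0, 0, 0], [0, 0, 0, 0, 0, 0], [0, 0, 0, 0, 0, 0], [0, 0, 0, 0, 0, 0]], "hand": 0}}

```text
t: 35.05
eef_pos: [0.4144, 0.2084, 0.0083]
eef_rot: [[-0.997, 0.071, 0.001], [0.071, 0.997, 0.002], [-0.001, 0.002, -1.0]]
contact_force: [-1.3, 0.7, 5.7]
opening: 0.0233
grip_force: 59.8
```

Emit:
{"api": "move_arm", "payload": {"moves": [[0, 0, -0.05, 0, 0, 0], [0, 0, -0.11, 0, 0, 0], [0, 0, -0.17, 0, 0, 0], [0, 0, -0.17, 0, 0, 0]]}}

```text
t: 35.45
eef_pos: [0.4177, 0.2091, 0.1408]
eef_rot: [[-0.997, 0.071, 0.009], [0.071, 0.997, 0.004], [-0.009, 0.004, -1.0]]
contact_force: [2.1, 0.4, -1.8]
opening: 0.0237
grip_force: 59.8
```

```bash
python3 - <<'E'
from h import *
plan([((.42,.05,.15),Rz(84.5)),(box(4,50,.15),Rz(84.5)),(box(4,50,.08),Rz(84.5))]);o=manip.get_obs();print(o['eef_pos'],o['contact_force'])
E
```

```text
[-0.0182 -0.2113 -0.0131] [0.009 0.018 0.051]
[-0.2874 -0.2325 -0.0108] [0.009 0.018 0.051]
[-0.2865 -0.2329  0.0825] [0.009 0.018 0.051]
[0.41767933 0.20907077 0.14075392] [ 2.14959927  0.40018032 -1.76527157]
```

Emit:
{"api": "move_arm", "payload": {"moves": [[-0.01, -0.06, -0.012, 0.005, 0.01, 0.02], [-0.018, -0.12, -0.012, 0.005, 0.01, 0.04], [-0.02, -0.18, -0.012, 0.005, 0.01, 0.051], [-0.06, -0.215, -0.012, 0.005, 0.01, 0.051], [-0.12, -0.22, -0.012, 0.005, 0.01, 0.051], [-0.18, -0.225, -0.012, 0.005, 0.01, 0.051], [-0.24, -0.2325, -0.012, 0.005, 0.01, 0.051], [-0.287, -0.2325, -0.012, 0.005, 0.01, 0.051]]}}

```text
t: 36.25
eef_pos: [0.618, 0.0174, 0.1419]
eef_rot: [[-0.995, 0.097, -0.007], [0.098, 0.995, -0.002], [0.007, -0.002, -1.0]]
contact_force: [0.3, -0.2, -1.2]
opening: 0.0238
grip_force: 59.9
```

```bash
python3 - <<'E'
from h import *
plan([(box(4,50,.036),Rz(84.5))]);o=manip.get_obs();print(o['eef_pos'],o['contact_force'])
E
```

```text
[-0.0037  0.0039  0.1412] [-0.005 -0.013 -0.003]
[0.61799043 0.01741295 0.14192466] [ 0.28553455 -0.20772512 -1.23368106]
```

Emit:
{"api": "move_arm", "payload": {"moves": [[-0.001, 0.002, 0.03, 0, 0, 0], [-0.001, 0.003, 0.07, 0, -0.005, 0], [-0.001, 0.003, 0.1, 0, -0.005, 0], [-0.001, 0.003, 0.125, 0, -0.005, 0], [-0.001, 0.003, 0.135, 0, -0.005, 0], [-0.001, 0.003, 0.135, 0, -0.005, 0], [-0.001, 0.003, 0.135, 0, -0.005, 0]]}}

```text
t: 36.95
eef_pos: [0.6166, 0.0207, 0.0424]
eef_rot: [[-0.995, 0.096, -0.004], [0.096, 0.995, -0.002], [0.004, -0.002, -1.0]]
contact_force: [-0.4, -0.1, -1.7]
opening: 0.0234
grip_force: 59.9
```

```bash
python3 - <<'E'
from h import *
plan([(box(4,50,.031),Rz(84.5))]);o=manip.get_obs();print(o['eef_pos'],o['contact_force'])
E
```

```text
[-0.005  -0.0005  0.0152] [-0.004 -0.007 -0.001]
[0.61662913 0.02065397 0.04239186] [-0.36512813 -0.12166982 -1.69374056]
```

Emit:
{"api": "move_arm", "payload": {"moves": [[-0.002, 0, 0.005, 0, -0.004, 0], [-0.003, 0, 0.01, 0, -0.004, 0], [-0.003, 0, 0.014, 0, -0.004, 0], [-0.003, 0, 0.014, 0, -0.004, 0], [-0.003, 0, 0.014, 0, -0.004, 0]]}}

```text
t: 37.45
eef_pos: [0.6184, 0.0205, 0.0314]
eef_rot: [[-0.995, 0.096, -0.002], [0.096, 0.995, -0.002], [0.002, -0.002, -1.0]]
contact_force: [0.3, -0.6, -1.9]
opening: 0.0238
grip_force: 59.9
```

Emit:
{"api": "move_arm", "payload": {"moves": [[0, 0, 0.002, 0, 0, 0], [0, 0, 0.003, 0, 0, 0], [0, 0, 0.003, 0, 0, 0]]}}

```text
t: 37.75
eef_pos: [0.6186, 0.0205, 0.0294]
eef_rot: [[-0.995, 0.096, -0.002], [0.096, 0.995, -0.002], [0.002, -0.002, -1.0]]
contact_force: [-2.0, 0.4, 0.5]
opening: 0.0238
grip_force: 60.1
```

Emit:
{"api": "move_arm", "payload": {"moves": [[0, 0, 0, 0, 0, 0], [0, 0, 0, 0, 0, 0], [0, 0, 0, 0, 0, 0], [0, 0, -0.05, 0, 0, 0], [0, 0, -0.1, 0, 0, 0], [0, 0, -0.16, 0, 0, 0], [0.05, 0, -0.22, 0, 0, 0], [0.1, 0, -0.28, 0, 0, 0]], "hand": 0.4}}

```text
t: 38.55
eef_pos: [0.555, 0.0269, 0.2276]
eef_rot: [[-0.995, 0.096, -0.002], [0.096, 0.995, -0.002], [0.001, -0.002, -1.0]]
contact_force: [0.8, -0.4, 1.6]
opening: 0.0343
grip_force: 0.0
```

Emit:
{"api": "move_arm", "payload": {"moves": [[0.03, 0.05, 0, 0, 0, 0], [0.05, 0.11, 0, 0, 0, 0], [0.05, 0.17, 0, 0, 0, 0], [0.05, 0.2, 0, 0, 0, 0]], "hand": 0}}

```text
t: 38.95
eef_pos: [0.5319, 0.1828, 0.2266]
eef_rot: [[-0.996, 0.094, -0.001], [0.094, 0.996, -0.001], [0.001, -0.001, -1.0]]
contact_force: [0.2, -0.9, -0.5]
opening: -0.0002
grip_force: 0.0
```

```bash
python3 - <<'E'
from h import *
o=manip.get_obs();print(o['eef_pos'],o['contact_force'])
t=cap('top');s=cap('scene')
cv2.imwrite('pics/pk.png',np.hstack([cv2.resize(s['frame'][200:330,250:380],(400,400),interpolation=cv2.INTER_CUBIC),cv2.resize(t['frame'][155:245,260:350],(400,400),interpolation=cv2.INTER_CUBIC)]))
print('pin',box(49,142,.093),box(49,135,.093))
E
```

```text
[0.53186787 0.18282809 0.22662009] [ 0.20300456 -0.9227543  -0.47594679]
pin [np.float64(0.6738845105778636), np.float64(0.10714981829464842), 0.093] [np.float64(0.6732135903102221), np.float64(0.10018204490607818), 0.093]
```

View pics/pk.png

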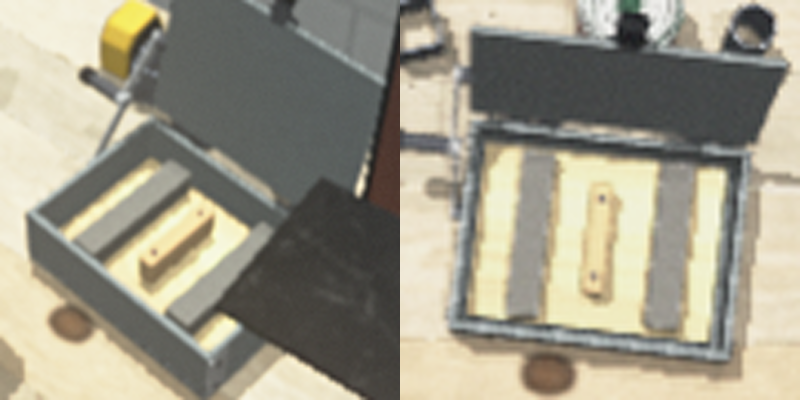

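The chest is packed: sticks lie on either side of the rib at right-panel (530,235) and (668,245), with the sheet level and inside all walls. Next is the stay's knuckle pin; I raise the arm clear of the clamp first.

```bash
python3 - <<'E'
from h import *
print(box(54,148,0));plan([((.54,.17,.30),),(box(54,148,.30),Rz(84.5)),(box(54,148,.125),Rz(84.5))])
E
```

```text
[np.float64(0.6794365660848208), np.float64(0.11264296672225038), 0]
[-0.0118 -0.0161 -0.0986] [0. 0. 0.]
[-0.204  -0.0752 -0.0988] [-0.003 -0.003  0.008]
[-0.2043 -0.0749  0.1345] [-0.003 -0.003  0.008]
```

Emit:
{"api": "move_arm", "payload": {"moves": [[0, 0, -0.05, 0, 0, 0], [0, 0, -0.099, 0, 0, 0], [-0.05, -0.02, -0.099, 0, 0, 0], [-0.1, -0.04, -0.099, 0, 0, 0], [-0.16, -0.06, -0.099, 0, 0, 0], [-0.204, -0.075, -0.099, 0, 0, 0.008], [-0.204, -0.075, -0.05, 0, 0, 0.008], [-0.204, -0.075, -0.0, 0, 0, 0.008]]}}

```text
t: 39.85
eef_pos: [0.6822, 0.1069, 0.2253]
eef_rot: [[-0.995, 0.103, 0.002], [0.103, 0.995, -0.002], [-0.002, -0.002, -1.0]]
contact_force: [0.0, 0.7, -0.4]
opening: 0.0002
grip_force: 0.0
```

```bash
python3 - <<'E'
from h import *
o=manip.get_obs();print(o['eef_pos'],o['contact_force']);plan([(box(54,148,.12),Rz(84.5))])
E
```

```text
[0.68220372 0.10693044 0.22531155] [ 0.02549703  0.74657858 -0.3884689 ]
[0.0047 0.0075 0.1404] [-0.004  0.004 -0.014]
```

Emit:
{"api": "move_arm", "payload": {"moves": [[0.003, 0.005, 0, 0, 0, 0], [0.003, 0.005, 0.03, 0, 0, 0], [0.003, 0.005, 0.07, 0, 0, 0], [0.003, 0.005, 0.11, 0, 0, 0], [0.003, 0.005, 0.14, 0, 0, 0], [0.003, 0.005, 0.14, 0, 0, 0], [0.003, 0.005, 0.14, 0, 0, 0]]}}

```text
t: 40.55
eef_pos: [0.6776, 0.1129, 0.1227]
eef_rot: [[-0.995, 0.1, -0.001], [0.1, 0.995, -0.002], [0.001, -0.002, -1.0]]
contact_force: [0.0, 0.2, 0.6]
opening: 0.0
grip_force: 0.0
```

```bash
python3 - <<'E'
from h import *
o=manip.get_obs();print(o['eef_pos'],o['contact_force']);plan([(box(54,148,.103),Rz(84.5))])
E
```

```text
[0.67762104 0.11292228 0.12274285] [0.03495147 0.22699652 0.57634167]
[-0.0025 -0.0001  0.0263] [-0.004 -0.001 -0.009]
```

Emit:
{"api": "move_arm", "payload": {"moves": [[-0.002, 0, 0.018, 0, 0, 0], [-0.002, 0, 0.028, 0, 0, 0], [-0.005, 0, 0.034, 0, 0, 0], [-0.009, 0, 0.038, 0, 0, 0], [-0.012, 0, 0.042, 0, 0, 0], [-0.012, 0, 0.042, 0, 0, 0]]}}

```text
t: 41.15
eef_pos: [0.6868, 0.112, 0.0895]
eef_rot: [[-0.995, 0.1, -0.001], [0.1, 0.995, -0.002], [0.001, -0.002, -1.0]]
contact_force: [2.1, -0.2, 3.3]
opening: 0.0002
grip_force: 1.4
```

Emit:
{"api": "move_arm", "payload": {"moves": [[-0.003, 0, 0.003, 0, 0, 0], [-0.005, 0, 0.006, 0, 0, 0], [-0.005, 0, 0.006, 0, 0, 0]]}}

```text
t: 41.45
eef_pos: [0.6888, 0.1118, 0.0847]
eef_rot: [[-0.995, 0.1, -0.004], [0.1, 0.995, -0.002], [0.004, -0.002, -1.0]]
contact_force: [-1.9, -0.2, 5.6]
opening: 0.0001
grip_force: 2.4
```

```bash
python3 - <<'E'
from h import *
o=manip.get_obs();print(o['eef_pos'],o['contact_force'])
R=np.array(o['eef_rot']);p=np.array(o['eef_pos'])
plan([((p[0]-.01,.13,.3),)])
print('lug',[box(80-184*np.cos(a)-1*np.sin(a)*0,0,.066+.184*np.sin(a)) for a in(1.75,1.65,1.6)])
E
```

```text
[0.68879392 0.11178252 0.08472177] [-1.85484432 -0.24089232  5.58224965]
[ 0.0168  0.0223 -0.287 ] [0. 0. 0.]
lug [[np.float64(0.723777977964185), np.float64(-0.04031113963171558), np.float64(0.2470534142248044)], [np.float64(0.705622916144431), np.float64(-0.03856300600912399), np.float64(0.24942316523552108)], [np.float64(0.696479673072057), np.float64(-0.03768261183624637), np.float64(0.24992154295963695)]]
```

Emit:
{"api": "move_arm", "payload": {"moves": [[0.005, 0.0, -0.03, 0, 0, 0], [0.01, 0.005, -0.09, 0, 0, 0], [0.017, 0.02, -0.15, 0, 0, 0], [0.017, 0.04, -0.21, 0, 0, 0], [0.03, 0.07, -0.27, 0, 0, 0], [0.05, 0.1, -0.33, 0, 0, 0], [0.05, 0.12, -0.35, 0, 0, 0]], "hand": 0.7}}

```text
t: 42.15
eef_pos: [0.6608, 0.2069, 0.3522]
eef_rot: [[-0.995, 0.099, 0.002], [0.099, 0.995, -0.001], [-0.002, -0.0, -1.0]]
contact_force: [0.8, -0.4, 0.4]
opening: 0.0599
grip_force: 0.0
```

```bash
cat > lug.py <<'E'
from h import *
t=cap('top');s=cap('scene');out=[]
for c,n in((t,'top'),(s,'scene')):
    P=np.array([[x,y,z] for x in(.675,.745) for y in(-.075,-.005) for z in(.232,.27)]);q=proj(c,P)
    x0,y0=np.int32(q.min(0));x1,y1=np.int32(q.max(0))+1
    v=cv2.resize(c['frame'][y0:y1,x0:x1].max(2),None,fx=4,fy=4,interpolation=cv2.INTER_CUBIC)
    m=(v<48).astype(np.uint8)
    k=cv2.findContours(m,0,2)[0]
    for j in sorted(k,key=cv2.contourArea)[-2:]:
        M=cv2.moments(j)
        if M['m00']>0: print(n,(x0,y0,x1,y1),'blob',(M['m10']/M['m00']+.5)/4-.5+x0,(M['m01']/M['m00']+.5)/4-.5+y0,M['m00']/16,cv2.boundingRect(j))
    print(n,'exp',proj(c,[box(80-184*np.cos(a),0,.066+.184*np.sin(a)) for a in(1.75,1.65,1.55)]).round(1).tolist())
    cv2.imwrite(f'pics/lug_{n}.png',cv2.resize(c['frame'][y0-10:y1+10,x0-10:x1+10],(400,400),interpolation=cv2.INTER_CUBIC))
o=manip.get_obs();print(o['eef_pos'],o['contact_force'])
E
python3 lug.py
```

```text
top (np.int32(298), np.int32(151), np.int32(325), np.int32(180)) blob 310.5080532212885 170.5437675070028 3.71875 (42, 77, 20, 7)
top (np.int32(298), np.int32(151), np.int32(325), np.int32(180)) blob 310.29221732745964 175.18740822320117 14.1875 (37, 92, 26, 14)
top exp [[311.1, 161.5], [310.5, 167.7], [309.8, 174.1]]
scene (np.int32(317), np.int32(178), np.int32(362), np.int32(219)) blob 329.98824786324786 202.92200854700855 1.21875 (50, 98, 7, 8)
scene (np.int32(317), np.int32(178), np.int32(362), np.int32(219)) blob 335.8534820031299 204.34370109546165 6.65625 (69, 94, 15, 25)
scene exp [[342.7, 196.2], [337.8, 199.2], [332.6, 202.9]]
[0.66194294 0.20794166 0.3503431 ] [-0.01269391 -0.52150186 -0.43714284]
```

```bash
python3 - <<'E'
from h import *
plan([((.697,-.038,.345),Rz(84.5)),((.697,-.038,.29),Rz(84.5)),((.697,-.038,.233),Rz(84.5))])
E
```

```text
[-0.0783 -0.3218  0.0074] [-0.     0.004 -0.002]
[-0.0782 -0.3218  0.0807] [-0.     0.004 -0.002]
[-0.078  -0.3218  0.1567] [-0.     0.004 -0.002]
```

Emit:
{"api": "move_arm", "payload": {"moves": [[-0.01, -0.05, 0, 0, 0, 0], [-0.02, -0.1, 0, 0, 0, 0], [-0.04, -0.16, 0, 0, 0, 0], [-0.05, -0.22, 0, 0, 0, 0], [-0.07, -0.27, 0, 0, 0, 0], [-0.078, -0.322, 0, 0, 0, 0], [-0.078, -0.322, 0.0, 0, 0, 0], [-0.078, -0.322, 0.03, 0, 0, 0]]}}

```text
t: 43.05
eef_pos: [0.6964, -0.0432, 0.3252]
eef_rot: [[-0.995, 0.104, -0.001], [0.104, 0.995, -0.002], [0.001, -0.002, -1.0]]
contact_force: [0.9, 0.1, 1.1]
opening: 0.0596
grip_force: 0.0
```

```bash
python3 - <<'E'
from h import *
o=manip.get_obs();print(o['eef_pos'],o['contact_force'])
plan([((.697,-.038,.233),Rz(84.5))])
s=cap('scene')
cv2.imwrite('pics/lug2.png',cv2.resize(s['frame'][150:290,260:400],(600,600),interpolation=cv2.INTER_CUBIC))
E
```

```text
[ 0.69640413 -0.04324938  0.32521264] [0.86720338 0.12616482 1.05094298]
[-1.000e-04  7.300e-03  1.229e-01] [-0.004 -0.001 -0.016]
```

View pics/lug2.png

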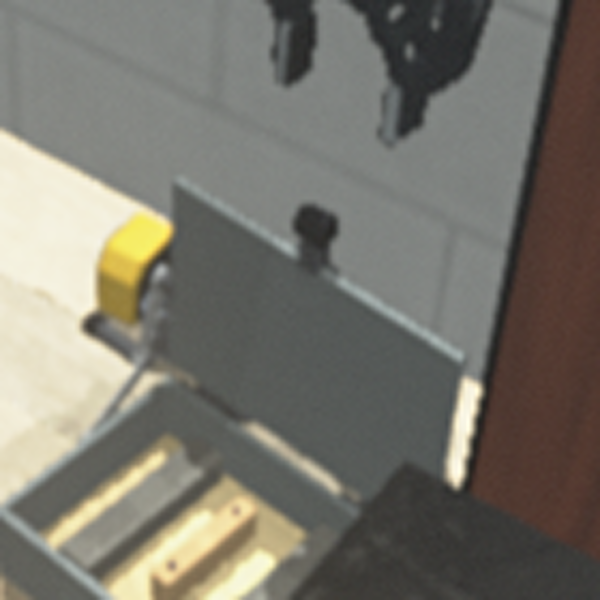

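The lug is at crop (316,224), pixel (333.7,202.3), so the lid is at about 1.57 rad. The stay is broken and the open fingers are above the lug.

Emit:
{"api": "move_arm", "payload": {"moves": [[0.004, 0.005, 0.02, 0, 0, -0.01], [0.006, 0.006, 0.05, 0, 0, -0.01], [0.006, 0.006, 0.08, 0, 0, -0.01], [0.006, 0.006, 0.105, 0, 0, -0.01], [0.006, 0.006, 0.118, 0, 0, -0.01], [0.006, 0.006, 0.118, 0, 0, -0.01], [0.006, 0.006, 0.118, 0, 0, -0.01]]}}

```text
t: 43.8
eef_pos: [0.6917, -0.0358, 0.2367]
eef_rot: [[-0.995, 0.095, -0.003], [0.095, 0.995, -0.002], [0.002, -0.002, -1.0]]
contact_force: [-0.7, -0.5, 0.6]
opening: 0.0595
grip_force: 0.0
```

Emit:
{"api": "move_arm", "payload": {"moves": [[0, 0, 0, 0, 0, 0], [0, 0, 0, 0, 0, 0], [0, 0, 0, 0, 0, 0], [0, 0, 0, 0, 0, 0], [0, 0, 0, 0, 0, 0]], "hand": 0}}

```text
t: 44.3
eef_pos: [0.6922, -0.037, 0.2378]
eef_rot: [[-0.995, 0.096, -0.0], [0.096, 0.995, -0.004], [-0.0, -0.004, -1.0]]
contact_force: [-0.4, -4.2, 5.8]
opening: 0.0189
grip_force: 60.8
```

```bash
cat > arc.py <<'E'
from h import *
import sys
# lug circle about hinge; TCP-lug offset (box x, z) fixed from the present state
o=manip.get_obs();p=np.array(o['eef_pos']);print(np.round(p,4),np.round(o['contact_force'],1),np.round(o['ft_torque'],2),o['opening'],o['grip_force'])
a0=float(sys.argv[1]);off=p-np.array(box(80-184*np.cos(a0),0,.066+.184*np.sin(a0)));print('off',off)
off[1]=off[1]
plan([(np.array(box(80-184*np.cos(a),0,.066+.184*np.sin(a)))+off,) for a in map(float,sys.argv[2:])])
E
python3 arc.py 1.57 1.5 1.4 1.3 1.2 1.1 1.0 .9
```

```text
[ 0.6922 -0.037   0.2378] [-0.4 -4.2  5.8] [-0.78  0.14 -0.02] 0.018870320407328306 60.81825256347656
off [ 0.00125908  0.00011175 -0.01224521]
[0.0172 0.     0.0006] [0. 0. 0.]
[0.0415 0.     0.0036] [0. 0. 0.]
[0.0654 0.     0.0089] [0. 0. 0.]
[0.0887 0.0001 0.0167] [0. 0. 0.]
[1.111e-01 1.000e-04 2.670e-02] [0. 0. 0.]
[1.324e-01 1.000e-04 3.890e-02] [0. 0. 0.]
[0.1523 0.0002 0.0531] [0. 0. 0.]
```

Lug pinched. I swing it forward along the arc, about 0.05 rad per row.

Emit:
{"api": "move_arm", "payload": {"moves": [[0.01, 0, 0.0003, 0, 0, 0], [0.0172, 0, 0.0006, 0, 0, 0], [0.0294, 0, 0.002, 0, 0, 0], [0.0415, 0, 0.0036, 0, 0, 0], [0.0535, 0, 0.006, 0, 0, 0], [0.0654, 0, 0.009, 0, 0, 0], [0.077, 0, 0.0126, 0, 0, 0], [0.0887, 0, 0.0167, 0, 0, 0]]}}

```text
t: 45.1
eef_pos: [0.6271, -0.0307, 0.226]
eef_rot: [[-0.995, 0.096, 0.003], [0.096, 0.995, -0.004], [-0.004, -0.003, -1.0]]
contact_force: [1.5, -4.1, 6.1]
opening: 0.0186
grip_force: 61.3
```

```bash
python3 - <<'E'
from h import *
o=manip.get_obs();p=np.array(o['eef_pos']);print(np.round(p,4),np.round(o['contact_force'],1),np.round(o['ft_torque'],2),o['opening'])
a=np.radians(BA);l=p-[.0013,.0001,-.0122];d=(l[:2]-BC)@[np.cos(a),np.sin(a)]
print('lug box x,z',d,l[2],'ang',np.arctan2(l[2]-.066,.080-d),'rad',np.hypot(l[2]-.066,.080-d))
E
```

```text
[ 0.6271 -0.0307  0.226 ] [ 1.5 -4.1  6.1] [-0.85 -0.7   0.02] 0.018597654567162027
lug box x,z 0.014330805186353355 0.23819251294463076 ang 1.2064520375951318 rad 0.18428973021212958
```

```bash
python3 arc.py 1.205 1.15 1.1 1.05 1.0 .95 .9 .85 .8
```

```text
[ 0.6271 -0.0307  0.226 ] [ 1.5 -4.1  6.1] [-0.85 -0.7   0.02] 0.018597654567162027 61.339616775512695
off [ 0.00145724  0.00020636 -0.0118339 ]
[0.0125 0.     0.0051] [0. 0. 0.]
[0.0236 0.     0.0104] [0. 0. 0.]
[0.0344 0.0001 0.0162] [0. 0. 0.]
[0.0449 0.0001 0.0225] [0. 0. 0.]
[0.0551 0.0001 0.0293] [0. 0. 0.]
[0.0649 0.0001 0.0367] [0. 0. 0.]
[0.0743 0.0002 0.0445] [0. 0. 0.]
[0.0834 0.0002 0.0528] [0. 0. 0.]
```

Emit:
{"api": "move_arm", "payload": {"moves": [[0.0115, 0, 0.005, 0, 0, 0], [0.0226, 0, 0.0104, 0, 0, 0], [0.0334, 0, 0.0162, 0, 0, 0], [0.0439, 0, 0.0225, 0, 0, 0], [0.0541, 0, 0.0293, 0, 0, 0], [0.0639, 0, 0.0367, 0, 0, 0], [0.0733, 0, 0.0445, 0, 0, 0], [0.0824, 0, 0.0528, 0, 0, 0]]}}

```text
t: 45.9
eef_pos: [0.5636, -0.0244, 0.1862]
eef_rot: [[-0.995, 0.096, -0.001], [0.096, 0.995, -0.003], [0.0, -0.003, -1.0]]
contact_force: [-5.0, -3.3, 9.4]
opening: 0.0185
grip_force: 64.6
```

```bash
cat > ang.py <<'E'
from h import *
o=manip.get_obs();p=np.array(o['eef_pos'])
a=np.radians(BA);l=p-[.0013,.0001,-.0122];d=(l[:2]-BC)@[np.cos(a),np.sin(a)]
print('lug box x,z',d,l[2],'ang',np.arctan2(l[2]-.066,.080-d),'rad',np.hypot(l[2]-.066,.080-d))
E
python3 ang.py;  python3 arc.py .81 .75 .7 .65 .6 .55 .5 .45 .4
```

```text
lug box x,z -0.04948328247003075 0.19843562067585813 ang 0.796669641482872 rad 0.1852163979322931
[ 0.5636 -0.0244  0.1862] [-5.  -3.3  9.4] [-0.79  0.32 -0.03] 0.018529629020860333 64.57975029945374
off [-0.00127657  0.00063066 -0.01303322]
[0.0103 0.     0.0105] [0. 0. 0.]
[0.0185 0.0001 0.0196] [0. 0. 0.]
[0.0261 0.0001 0.0292] [0. 0. 0.]
[0.0333 0.0001 0.0392] [0. 0. 0.]
[0.04   0.0002 0.0495] [0. 0. 0.]
[0.0461 0.0002 0.0601] [0. 0. 0.]
[0.0517 0.0002 0.071 ] [0. 0. 0.]
[0.0568 0.0003 0.0822] [0. 0. 0.]
```

Emit:
{"api": "move_arm", "payload": {"moves": [[0.008, 0, 0.009, 0, 0, 0], [0.016, 0, 0.018, 0, 0, 0], [0.0245, 0, 0.0285, 0, 0, 0], [0.032, 0, 0.0385, 0, 0, 0], [0.0385, 0, 0.0488, 0, 0, 0], [0.0447, 0, 0.0595, 0, 0, 0], [0.0503, 0, 0.0703, 0, 0, 0], [0.0553, 0, 0.0815, 0, 0, 0]]}}

```text
t: 46.7
eef_pos: [0.5204, -0.0201, 0.1235]
eef_rot: [[-0.995, 0.095, -0.005], [0.095, 0.995, -0.002], [0.005, -0.003, -1.0]]
contact_force: [-6.0, -2.9, 5.3]
opening: 0.0187
grip_force: 70.8
```

```bash
python3 ang.py;  python3 arc.py .4 .35 .3 .25 .2 .15 .1 .05 .0
```

```text
lug box x,z -0.09283615367146245 0.13572877901771493 ang 0.38346718379356554 rad 0.18637177532890192
[ 0.5204 -0.0201  0.1235] [-6.  -2.9  5.3] [-0.69  0.7  -0.04] 0.01867908962357658 70.77866077423096
off [-0.00201     0.00079032 -0.0141242 ]
[0.0044 0.     0.0114] [0. 0. 0.]
[0.0083 0.0001 0.0231] [0. 0. 0.]
[0.0116 0.0001 0.0349] [0. 0. 0.]
[0.0143 0.0001 0.0469] [0. 0. 0.]
[0.0163 0.0002 0.059 ] [0. 0. 0.]
[0.0178 0.0002 0.0711] [0. 0. 0.]
[0.0187 0.0002 0.0834] [0. 0. 0.]
[0.0189 0.0003 0.0956] [0. 0. 0.]
```

Emit:
{"api": "move_arm", "payload": {"moves": [[0.003, 0, 0.01, 0, 0, 0], [0.007, 0, 0.022, 0, 0, 0], [0.01, 0, 0.034, 0, 0, 0], [0.0125, 0, 0.046, 0, 0, 0], [0.0145, 0, 0.058, 0, 0, 0], [0.0157, 0, 0.068, 0, 0, 0], [0.0162, 0, 0.076, 0, 0, 0], [0.0165, 0, 0.08, 0, 0, 0]]}}

```text
t: 47.5
eef_pos: [0.5061, -0.0187, 0.0621]
eef_rot: [[-0.995, 0.095, -0.009], [0.095, 0.995, -0.002], [0.009, -0.003, -1.0]]
contact_force: [-9.3, -2.4, 4.3]
opening: 0.0184
grip_force: 76.9
```

```bash
python3 ang.py;  python3 arc.py .05 .0
```

```text
lug box x,z -0.10720473949191037 0.07434792128119813 ang 0.0445629456208955 rad 0.18739077426050382
[ 0.5061 -0.0187  0.0621] [-9.3 -2.4  4.3] [-0.6   1.13 -0.11] 0.018387546778464398 76.85559511184692
off [-0.00208036  0.00082919 -0.01304825]
[0.0002 0.     0.0123] [0. 0. 0.]
```

Emit:
{"api": "move_arm", "payload": {"moves": [[-0.001, 0, 0.003, 0, 0, 0], [-0.002, 0, 0.005, 0, 0, 0], [-0.002, 0, 0.007, 0, 0, 0], [-0.002, 0, 0.009, 0, 0, 0], [-0.002, 0, 0.009, 0, 0, 0]]}}

```text
t: 48.0
eef_pos: [0.5058, -0.0187, 0.055]
eef_rot: [[-0.995, 0.096, -0.013], [0.096, 0.995, -0.001], [0.013, -0.003, -1.0]]
contact_force: [-12.2, -4.0, 2.8]
opening: 0.0186
grip_force: 77.5
```

Emit:
{"api": "move_arm", "payload": {"moves": [[-0.001, 0, 0.002, 0, 0, 0], [-0.001, 0, 0.004, 0, 0, 0], [-0.001, 0, 0.005, 0, 0, 0], [-0.001, 0, 0.005, 0, 0, 0]]}}

```text
t: 48.4
eef_pos: [0.5059, -0.0187, 0.051]
eef_rot: [[-0.995, 0.096, -0.014], [0.096, 0.995, -0.001], [0.014, -0.003, -1.0]]
contact_force: [-11.4, -3.4, 1.6]
opening: 0.0187
grip_force: 78.1
```

Emit:
{"api": "move_arm", "payload": {"moves": [[-0.002, 0, 0.002, 0, 0, 0], [-0.003, 0, 0.004, 0, 0, 0], [-0.003, 0, 0.005, 0, 0, 0], [-0.003, 0, 0.005, 0, 0, 0]]}}

```text
t: 48.8
eef_pos: [0.5059, -0.0187, 0.0465]
eef_rot: [[-0.995, 0.095, -0.018], [0.095, 0.995, -0.001], [0.018, -0.003, -1.0]]
contact_force: [-16.1, -4.3, 1.1]
opening: 0.0186
grip_force: 78.5
```

```bash
python3 - <<'E'
from h import *
# lid plate free corners visible? scan top view for lid front edge (box x=80-158=-78 when shut) along y=+70,-70 ; print V profile
t=cap('top');s=cap('scene')
for c,n in((t,'top'),(s,'scene')):
    g=cv2.cvtColor(c['frame'],cv2.COLOR_BGR2HSV).astype(np.float32)
    for y in(85,):
        xs=np.arange(-100,-40,4);q=proj(c,[box(x,y,.069) for x in xs]).astype(np.float32)
        a=cv2.remap(g,q[:,0][None],q[:,1][None],cv2.INTER_LINEAR)[0]
        print(n,y,[(int(x),int(v[1]),int(v[2])) for x,v in zip(xs,a)])
    cv2.imwrite('pics/z_'+n+'.png',c['frame'])
# pixel heights of the lid's front left corner in scene for several angles
for an in(0,.03,.06,.1): print(an,proj(s,[box(80-158*np.cos(an)+3*np.sin(an)*0,103,.066+.158*np.sin(an)+.003)]).round(1).tolist())
f=cv2.cvtColor(s['frame'],cv2.COLOR_BGR2HSV)
p=proj(s,[box(-78,103,.069)])[0].astype(int);print(p);print(f[p[1]-6:p[1]+7,p[0]-6:p[0]+7,1]);print(f[p[1]-6:p[1]+7,p[0]-6:p[0]+7,2])
E
```

```text
top 85 [(-100, 62, 222), (-96, 65, 215), (-92, 64, 213), (-88, 66, 194), (-84, 62, 136), (-80, 44, 99), (-76, 11, 133), (-72, 10, 160), (-68, 10, 151), (-64, 13, 151), (-60, 12, 164), (-56, 13, 164), (-52, 11, 161), (-48, 12, 161), (-44, 11, 162)]
scene 85 [(-100, 42, 231), (-96, 48, 231), (-92, 50, 162), (-88, 39, 72), (-84, 14, 77), (-80, 24, 73), (-76, 40, 63), (-72, 34, 66), (-68, 32, 64), (-64, 33, 64), (-60, 24, 63), (-56, 23, 65), (-52, 11, 79), (-48, 6, 106), (-44, 14, 108)]
0 [[256.2, 266.4]]
0.03 [[256.1, 265.2]]
0.06 [[256.1, 263.9]]
0.1 [[256.1, 262.2]]
[256 266]
[[32 28 26 25 25 26 27 26 40 50 42 33 31]
 [34 31 29 26 26 25 28 33 46 45 36 36 32]
 [35 33 31 29 27 32 40 46 35 29 30 38 35]
 [38 35 33 31 33 48 48 33 12  5 23 37 31]
 [38 39 36 38 50 49 32  8  3 10 27 40 32]
 [33 38 41 52 54 35 10  7 13 25 35 39 39]
 [29 34 41 58 55 36 11 14 22 30 36 43 35]
 [32 31 34 47 51 46 31 23 26 32 43 40 32]
 [33 32 32 39 52 47 42 28 23 38 43 35 45]
 [33 33 30 33 50 51 43 29 25 20 22 40 39]
 [35 34 30 28 41 54 49 36  7  3 12 31 45]
 [38 36 32 33 35 52 52 44 13  3 12 39 39]
 [38 36 35 33 32 38 54 49 34 17 22 40 40]]
[[238 239 241 241 241 241 242 245 244 179  92  61  65]
 [238 238 239 240 242 242 243 244 234 158  84  63  63]
 [238 239 239 241 242 242 235 226 188 122  69  61  65]
 [237 239 241 242 243 230 190 156 129  95  68  62  66]
 [238 238 241 242 230 176 120  99  93  80  67  63  63]
 [237 238 238 227 174 110  79  77  76  70  66  65  66]
 [238 237 236 217 140  77  68  71  70  67  63  65  65]
 [238 238 240 231 169  95  65  67  69  64  65  63  63]
 [238 238 241 241 202 119  66  63  67  67  60  66  63]
 [238 239 240 243 231 154  77  61  70  77  69  64  65]
 [238 238 240 242 241 194 110  64  78  98  83  65  63]
 [237 238 239 240 243 230 153  81  77  96  82  65  65]
 [237 237 238 238 242 242 195 110  68  73  69  64  64]]
```

```bash
python3 - <<'E'
from h import *
s=cap('scene');a=cv2.imread('pics/sc1.png');b=s['frame']
print('rim',proj(s,[box(-76,101,.061),box(-76,101,0)]),'lid0 top/bottom',proj(s,[box(-78,103,.069),box(-78,103,.063)]))
for im in(a,b):
    v=cv2.cvtColor(im,cv2.COLOR_BGR2GRAY).astype(float)[258:282]
    # leftmost bench->dark crossing (V<170) per row, subpixel
    r=[]
    for i,row in enumerate(v):
        j=np.where(row[245:275]<170)[0]
        if len(j): j=j[0]+245; r.append((258+i,round(j-1+(row[j-1]-170)/(row[j-1]-row[j]),1)))
    print(r)
# rear-left of lid and hinge line check, gray levels along lid's left edge mid: project plate points for angles
for an in(0,.05,.1):
    print(an,proj(s,[box(80-d*np.cos(an)-.0*1,103,.066+d/1000*np.sin(an)+.003) for d in(158,120,80,40)]).round(1).tolist())
v=cv2.cvtColor(b,cv2.COLOR_BGR2GRAY).astype(float)
for d in(140,120,100,80):
    x,y=proj(s,[box(80-d,103,.069)])[0]; x=int(round(x)); print('col',x,'exp row',round(y,1),v[int(y)-8:int(y)+9,x].astype(int))
E
```

```text
rim [[257.44616187 268.40679694]
 [258.57104629 283.04823045]] lid0 top/bottom [[256.16709069 266.4091626 ]
 [256.28716151 267.9160504 ]]
[(258, np.float64(273.2)), (259, np.float64(271.9)), (260, np.float64(270.6)), (261, np.float64(269.4)), (262, np.float64(268.1)), (263, np.float64(266.6)), (264, np.float64(265.6)), (265, np.float64(264.1)), (266, np.float64(262.7)), (267, np.float64(261.5)), (268, np.float64(260.6)), (269, np.float64(258.2)), (270, np.float64(257.7)), (271, np.float64(257.8)), (272, np.float64(258.0)), (273, np.float64(258.1)), (274, np.float64(258.1)), (275, np.float64(258.2)), (276, np.float64(258.2)), (277, np.float64(258.3)), (278, np.float64(258.4)), (279, np.float64(258.4)), (280, np.float64(258.5)), (281, np.float64(258.7))]
[(258, np.float64(258.8)), (259, np.float64(258.9)), (260, np.float64(259.0)), (261, np.float64(258.7)), (262, np.float64(258.2)), (263, np.float64(256.3)), (264, np.float64(254.9)), (265, np.float64(253.9)), (266, np.float64(253.5)), (267, np.float64(253.8)), (268, np.float64(254.3)), (269, np.float64(254.6)), (270, np.float64(255.1)), (271, np.float64(255.6)), (272, np.float64(256.2)), (273, np.float64(256.6)), (274, np.float64(256.8)), (275, np.float64(257.0)), (276, np.float64(257.4)), (277, np.float64(257.7)), (278, np.float64(257.9)), (279, np.float64(258.1)), (280, np.float64(258.2)), (281, np.float64(258.3))]
0 [[256.2, 266.4], [267.1, 258.1], [278.2, 249.7], [288.9, 241.5]]
0.05 [[256.1, 264.4], [267.0, 256.6], [278.2, 248.6], [288.9, 241.0]]
0.1 [[256.1, 262.2], [267.1, 254.9], [278.2, 247.6], [288.9, 240.5]]
col 261 exp row 262.4 [68 65 66 59 57 56 60 57 56 60 60 60 60 62 61 61 64]
col 267 exp row 258.1 [120 122 120 111  95  85  84  79  78  79  82 103 113  98  72  61  61]
col 273 exp row 253.9 [ 79  76  78  80  81  82  87 105 118 115  99  81  77  80  79  79  77]
col 278 exp row 249.7 [115  98  80  78  77  69  62  62  61  60  61  74 101 113 103  85  78]
```

The −x force comes from my small +x corrections pushing the lug towards the hinge. I take them back before going further.

Emit:
{"api": "move_arm", "payload": {"moves": [[0.003, 0, 0, 0, 0, 0], [0.006, 0, 0, 0, 0, 0], [0.008, 0, 0, 0, 0, 0], [0.008, 0, 0, 0, 0, 0]]}}

```text
t: 49.35
eef_pos: [0.5061, -0.0187, 0.0484]
eef_rot: [[-0.995, 0.095, -0.007], [0.095, 0.995, -0.002], [0.006, -0.002, -1.0]]
contact_force: [-4.7, -3.5, -0.8]
opening: 0.0188
grip_force: 77.9
```

Emit:
{"api": "move_arm", "payload": {"moves": [[0, 0, 0.002, 0, 0, 0], [0, 0, 0.004, 0, 0, 0], [0, 0, 0.006, 0, 0, 0], [0, 0, 0.006, 0, 0, 0]]}}

```text
t: 49.75
eef_pos: [0.5061, -0.0187, 0.046]
eef_rot: [[-0.995, 0.095, -0.006], [0.095, 0.995, -0.002], [0.006, -0.003, -1.0]]
contact_force: [-12.3, -2.9, 16.2]
opening: 0.0183
grip_force: 80.4
```

Now a firm upward reaction: the lid is on its stop. I ease off and release.

Emit:
{"api": "move_arm", "payload": {"moves": [[0, 0, -0.002, 0, 0, 0], [0, 0, -0.002, 0, 0, 0]]}}

```text
t: 49.95
eef_pos: [0.5061, -0.0187, 0.0461]
eef_rot: [[-0.995, 0.095, -0.006], [0.095, 0.995, -0.002], [0.006, -0.002, -1.0]]
contact_force: [-7.8, -2.5, 6.4]
opening: 0.019
grip_force: 78.7
```

Emit:
{"api": "move_arm", "payload": {"moves": [[0, 0, 0, 0, 0, 0], [0, 0, 0, 0, 0, 0], [0, 0, 0, 0, 0, 0], [0, 0, 0, 0, 0, 0], [0, 0, 0, 0, 0, 0]], "hand": 0.6}}

```text
t: 50.45
eef_pos: [0.5087, -0.0188, 0.0464]
eef_rot: [[-0.995, 0.095, -0.002], [0.095, 0.995, -0.002], [0.002, -0.002, -1.0]]
contact_force: [-0.6, -1.0, -0.4]
opening: 0.0517
grip_force: 0.0
```

Emit:
{"api": "move_arm", "payload": {"moves": [[0, 0, -0.03, 0, 0, 0], [0, 0, -0.08, 0, 0, 0], [0, 0, -0.14, 0, 0, 0], [0, 0, -0.2, 0, 0, 0], [0, 0, -0.25, 0, 0, 0], [0.05, 0.1, -0.28, 0, 0, 0], [0.1, 0.15, -0.28, 0, 0, 0], [0.1, 0.15, -0.28, 0, 0, 0]]}}

```text
t: 51.25
eef_pos: [0.4441, 0.1021, 0.2572]
eef_rot: [[-0.995, 0.095, -0.001], [0.095, 0.995, -0.001], [0.001, -0.001, -1.0]]
contact_force: [-0.0, 0.0, 0.9]
opening: 0.051
grip_force: 0.0
```

```bash
python3 - <<'E'
from h import *
s=cap('scene');b=s['frame']
print('lid0 top/bottom exp (+0.2,+1.3 bias)',proj(s,[box(-78,103,.069),box(-78,103,.063)]).round(1).tolist(),'a=.05',proj(s,[box(-78,103,.077)]).round(1).tolist())
v=cv2.cvtColor(b,cv2.COLOR_BGR2GRAY).astype(float)[256:284];r=[]
for i,row in enumerate(v):
    j=np.where(row[245:285]<170)[0]
    if len(j): j=j[0]+245; r.append((256+i,round(float(j-1+(row[j-1]-170)/(row[j-1]-row[j])),1)))
print(r)
o=manip.get_obs();print(o['eef_pos'],o['contact_force'],o['t'])
# lug: black blob near expected shut place
for c in(s,cap('top')):
    e=proj(c,[box(-104,0,.067)])[0];x,y=e.astype(int);w=c['frame'][y-10:y+11,x-10:x+11].max(2)
    ys,xs=np.where(w<55);print('lug exp',e.round(1),'dark',len(xs),xs.mean()+x-10 if len(xs) else None,ys.mean()+y-10 if len(xs) else None)
E
```

```text
lid0 top/bottom exp (+0.2,+1.3 bias) [[256.2, 266.4], [256.3, 267.9]] a=.05 [[256.0, 264.4]]
[(268, 257.9), (269, 257.8), (270, 257.7), (271, 257.9), (272, 258.1), (273, 258.1), (274, 258.2), (275, 258.2), (276, 258.2), (277, 258.3), (278, 258.4), (279, 258.4), (280, 258.5), (281, 258.7), (282, 258.9), (283, 259.1)]
[0.4408828  0.10558012 0.25772321] [-4.64241259  2.82927863  0.02635925] 51.3
lug exp [277.7 296.9] dark 0 None None
lug exp [300.7 241.1] dark 14 301.35714285714283 240.78571428571428
```

```bash
python3 - <<'E'
from h import *
s=cap('scene');g=s['frame'].max(2)
for a in(0,.05,.1): print(a,proj(s,[box(80-184*np.cos(a),0,.067+.184*np.sin(a))]).round(1).tolist())
x,y=proj(s,[box(-104,0,.067)])[0].astype(int)
print(x,y);print(g[y-10:y+11,x-10:x+11])
o=manip.get_obs();print(o['eef_pos'],o['contact_force'],o['t'])
E
```

```text
0 [[277.7, 296.9]]
0.05 [[277.7, 294.6]]
0.1 [[277.9, 292.1]]
277 296
[[ 96  96  97  97  97  97  96  97  96  94  93  90  99 116 133 131 126 122
  122 125 125]
 [ 95  97  95  96  96  97  95  98  98  97  96  92  93  95 110 121 124 121
  121 122 123]
 [ 98  94  97  96  96  95  97  96  96  97  97  95  94  92  94 111 122 124
  123 123 122]
 [116  98  95  98  96  95  99  98  98  98  98  97  96  98 104 114 122 126
  127 124 123]
 [142 121 105 101  97  96  96  98  98  95  94  95 101 108 118 124 126 127
  128 125 121]
 [152 144 126 105  98  97  95  95  90  86  84  88 105 121 129 128 127 128
  128 123 121]
 [154 152 145 124 104  96  95  88  83  79  74  78  97 121 129 130 132 128
  119 106 104]
 [153 154 152 142 127 111  91  79  76  78  73  74  78  99 116 126 129 119
  102  88  87]
 [151 152 153 151 146 132  98  72  72  74  76  74  73  79  89 111 112  99
   89  84  85]
 [160 154 151 152 151 138  98  69  71  73  76  76  77  72  73  84  89  82
   86  88  91]
 [186 161 151 152 148 126  87  68  66  72  73  75  74  71  67  67  73  83
   92  91  93]
 [222 184 162 154 146 119  84  67  66  69  70  72  
[... 217 characters left out ...]
[192 162 145 130 113 101  93  88  82  73  69  62  62  68  74  87  92  93
   90  93  97]
 [158 131 125 123 121 113  99  91  89  82  75  71  74  88  95  95  94  91
   90  92  94]
 [135 124 127 131 132 128 119 104  91  88  82  89 102 113 118 108  96  92
   91  92  94]
 [124 126 133 139 138 135 134 122 103  89  84  90 107 118 125 121 109  97
   90  90  95]
 [121 124 135 141 144 141 138 134 121  99  85  82  90 109 120 125 122 111
  104  94  94]
 [127 124 132 141 144 144 141 137 128 113 104  88  87 101 116 124 127 130
  131 116 101]
 [143 124 129 135 143 144 144 137 127 119 113 101  90  97 114 123 129 142
  150 141 120]]
[0.44410993 0.10228441 0.25696275] [-0.29020808 -0.83012118 -0.60472389] 51.4
```

The lug sits at pixel (277.8,297), matching the shut position within about 0.02 rad. As a check I touch the lid top near its front edge with shut fingers and press lightly.

```bash
python3 - <<'E'
from h import *
plan([(box(-60,0,.25),Rz(84.5)),(box(-60,0,.09),Rz(84.5))])
E
```

```text
[-0.1583 -0.1542  0.0094] [-0.004 -0.002  0.009]
[-0.1585 -0.1538  0.2228] [-0.004 -0.002  0.009]
```

Emit:
{"api": "move_arm", "payload": {"moves": [[-0.04, -0.04, 0, 0, 0, 0], [-0.08, -0.08, 0, 0, 0, 0], [-0.12, -0.12, 0.01, 0, 0, 0], [-0.158, -0.154, 0.05, 0, 0, 0], [-0.158, -0.154, 0.1, 0, 0, 0], [-0.158, -0.154, 0.15, 0, 0, 0], [-0.158, -0.154, 0.2, 0, 0, 0], [-0.158, -0.154, 0.22, 0, 0, 0]], "hand": 0}}

```text
t: 52.2
eef_pos: [0.5493, -0.0269, 0.0867]
eef_rot: [[-0.995, 0.097, -0.009], [0.097, 0.995, -0.001], [0.008, -0.002, -1.0]]
contact_force: [-0.0, -0.1, 0.1]
opening: 0.0002
grip_force: 0.0
```

Emit:
{"api": "move_arm", "payload": {"moves": [[0, 0, 0.006, 0, 0, 0], [0, 0, 0.012, 0, 0, 0], [0, 0, 0.018, 0, 0, 0], [0, 0, 0.021, 0, 0, 0], [0, 0, 0.021, 0, 0, 0]]}}

```text
t: 52.7
eef_pos: [0.552, -0.026, 0.076]
eef_rot: [[-0.995, 0.095, -0.001], [0.095, 0.995, -0.002], [0.001, -0.002, -1.0]]
contact_force: [-0.4, 0.0, 0.5]
opening: 0.0002
grip_force: 0.0
```

Emit:
{"api": "move_arm", "payload": {"moves": [[0, 0, 0.003, 0, 0, 0], [0, 0, 0.006, 0, 0, 0], [0, 0, 0.009, 0, 0, 0], [0, 0, 0.009, 0, 0, 0]]}}

```text
t: 53.1
eef_pos: [0.5517, -0.0259, 0.0691]
eef_rot: [[-0.995, 0.095, -0.002], [0.095, 0.995, -0.002], [0.002, -0.002, -1.0]]
contact_force: [-0.7, -0.3, 2.9]
opening: 0.0001
grip_force: 1.6
```

Contact at z = 0.069 m, exactly the height of the shut lid's top. Retreating.

Emit:
{"api": "move_arm", "payload": {"moves": [[0, 0, -0.04, 0, 0, 0], [0, 0, -0.1, 0, 0, 0], [0, 0, -0.16, 0, 0, 0], [0.05, 0.02, -0.22, 0, 0, 0], [0.1, 0.04, -0.27, 0, 0, 0], [0.1, 0.04, -0.27, 0, 0, 0], [0.1, 0.04, -0.27, 0, 0, 0]]}}

```text
t: 53.8
eef_pos: [0.4803, 0.0119, 0.2735]
eef_rot: [[-0.996, 0.094, 0.002], [0.094, 0.996, -0.003], [-0.002, -0.002, -1.0]]
contact_force: [0.5, -0.8, -0.9]
opening: -0.0002
grip_force: 0.0
```

```bash
python3 - <<'E'
from h import *
o=manip.get_obs();print(o['eef_pos'],o['contact_force'],o['t'])
print(manip.finish_job())
E
```

```text
[0.48027422 0.01190731 0.27346121] [ 0.52643829 -0.75971729 -0.88695638] 53.8
the job is handed in; nothing more can be done
None
```

The chest is packed as asked (three bars, sheet rib up, two sticks), the stay is broken, the lid is lowered shut (checked by touch at 69 mm), and the job is handed in at 54 s; one bar settled a few millimetres onto the chest floor when released, and no verdict came back.

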